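# Cover the cooled crucibles with their own lids

### The arm

A 6-joint arm with a two-finger parallel gripper is mounted at the origin on the work surface. World frame = base frame: x ahead of the robot, y to its left, z up, the work surface at z = 0. Lengths are in m, angles in rad, forces in N, time in s.
With the tool pointing down it reaches from about 0.3 to 0.825 m from the base axis. Payload 5.4 kg.
Tool frame: the origin (TCP) lies midway between the tips of the shut fingers; the grasp point (between the pads) lies 19 mm behind it; x points along the fingers, z is the direction in which the jaws open and shut, and the axes are right-handed (so a half turn about x gives the same grasp; the last joint's range is limited). The gripper opens to 92 mm and grips with 3 to 60 N. Pads are 20 mm wide; open, the fingers measure 128 mm over their backs; the gripper's body (75 mm by 189 mm) begins 69 mm behind the grasp point.
Start: joints at [1.082, 0.158, 1.597, -0, 1.386, -0.21], TCP at [0.158, 0.553, 0.215] pointing down, gripper open.
Joint ranges: [-2.91, 2.91], [-0.94, 2.29], [0.18, 2.7], [-1.29, 4.43], [0.17, 2.64], [-3, 3]. Speed limits (rad/s): [2.57, 2.57, 3.14, 3.14, 3.14, 3.14].

### API

Orientations are given as a rotation vector (axis times angle).
In Python, from cell import env, optics, masks_of gives the robot as it stands. The module is installed in compiled form; this text tells all that it offers.
- The arm moves only by the tool play_rows, never from a script. Its argument "moves" is a list of rows, each a list of 5 numbers: the closure, from -1 (fully open) to 1 (shut), so that 0 is half open, then the shift along the tool's x, y, z in m, then the turn about the tool's x in rad. A call has exactly 10 rows; each row is the pose to reach, as a shift and turn from the pose commanded when the call began, along the tool's axes at that moment; what a row does not reach only later rows make up. A row lasts 1/10 s, in which the tool goes at most 50 mm and 8.59 degrees, less where a joint would pass 70% of its speed; a pose out of reach is approached as far as the arm can. A call with a gripper value outside its range is refused whole. The fingers move at their own pace and stop on an object; "newtons" is the grip in N (left out, the last holds). Time passes only in rows, so rows that repeat a pose let the fingers close, or fill a call up. It gives the time, the measured TCP pose, the force and the opening at its end, in the units of the state.
- env.sense(): the state, without advancing time (a new reading comes with each control period).
- optics.snapshot(name): name is "scene" or "top" or "wrist"; returns the picture (420x560x3 uint8, red, green, blue); there is no depth.
- optics.camera_params(name): a dict with "mtx" (3x3 intrinsics, pixels), "pose" (4x4, takes a point from camera to world coordinates). Camera axes: x right, y down, z forward; pixel columns grow to the right and rows downward; lengths in m; the calibration is good to about 2 mm. A picture is of the moment at which its call begins: read the wrist's pose just before it. camera_params takes no time and is no camera call; for the wrist camera it gives the pose at the moment of the call.
- env.sign_off(): hands the job in, once; it reports no verdict.
Trained networks look in the newest picture that a camera, given by its name, has taken for a name from the list of things; names that differ only in an ending like _2 or _b are one class to them, and where a whole thing is asked for, a point or a joint stands for the part that bears it (a point fixed in the world has none). Each returns a list of dicts, best first, with "score" (0 to 1); they miss things now and then, are a little off and sometimes report something else, mostly with a low value. They report only what shows in the picture. A call takes as long as a camera call. They do not tell look-alikes from the thing itself.
- masks_of(label, camera): "region" (420x560 bool, what is visible of it) and "point" ([column, row] in pixels, amid what is visible of it).
The state is a dict: "clock": time; "joints": joint angles; "qd": joint speeds; "tau": joint torques, N m; "ee_pos": TCP position; "tcp_rot": TCP orientation; "force": force on the tool from outside, world axes, zero at the start; "wrist_torque": the same for the moment, N m; "width": finger opening in m.
Only numpy, scipy, OpenCV 4.12 (cv2) and the standard library are available. Lean on these libraries where they do the work, as an engineer would, in place of code of your own. Each camera call takes 0.05 s, during which the arm holds its last target.

### The job

The four porcelain crucibles on the grey heat-proof mat have cooled: before they go into the desiccator, cover each one with the lid of its own size from the black rubber mat (smallest on smallest, and so on), set down gently, not dropped, so that it lies flat and centred over the mouth. Leave the crucibles upright where they stand, since each is known by its place, and do not disturb the amber vial and the steel weight that stand among the things.

Things in the scene. Friction and masses are not known exactly. Their poses are not given: they have to be found in the camera images.
- lid_a_center (a point): The smallest of four loose white porcelain lids, right way up on the black mat (6 mm thick): disc 43 mm across, 4 mm thick, with an arched loop handle on top, 20 mm high in all. Point: on its axis, 10 mm above its underside. The loop is a rod 9 mm thick, its arch 29 mm long along the lid's y: pinch it along the lid's x. It fits the smallest crucible, 4.5 mm overhang all round. About 21 g.
- lid_b_center (a point): The second smallest of four loose white porcelain lids, right way up on the black mat (6 mm thick): disc 55 mm across, 4 mm thick, with an arched loop handle on top, 20 mm high in all. Point: on its axis, 10 mm above its underside. The loop is a rod 9 mm thick, its arch 29 mm long along the lid's y: pinch it along the lid's x. It fits the second smallest crucible, 4.5 mm overhang all round. About 29 g.
- lid_c_center (a point): The second largest of four loose white porcelain lids, right way up on the black mat (6 mm thick): disc 67 mm across, 4 mm thick, with an arched loop handle on top, 20 mm high in all. Point: on its axis, 10 mm above its underside. The loop is a rod 9 mm thick, its arch 29 mm long along the lid's y: pinch it along the lid's x. It fits the second largest crucible, 4.5 mm overhang all round. About 39 g.
- lid_d_center (a point): The largest of four loose white porcelain lids, right way up on the black mat (6 mm thick): disc 79 mm across, 4 mm thick, with an arched loop handle on top, 20 mm high in all. Point: on its axis, 10 mm above its underside. The loop is a rod 9 mm thick, its arch 29 mm long along the lid's y: pinch it along the lid's x. It fits the largest crucible, 4.5 mm overhang all round. About 52 g.
- crucible_a_mouth (a point): The smallest of four open, empty white porcelain crucibles (tapered cups): rim 34 mm outside, wall 3.5 mm, foot 20 mm across, 31 mm high, loose, standing upright on the grey heat-proof mat (6 mm thick). The point is the centre of its mouth, level with the rim, where the centre of the underside of the smallest lid must come to lie. z is up.
- crucible_b_mouth (a point): The second smallest of four open, empty white porcelain crucibles (tapered cups): rim 46 mm outside, wall 3.5 mm, foot 28 mm across, 39 mm high, loose, standing upright on the grey heat-proof mat (6 mm thick). The point is the centre of its mouth, level with the rim, where the centre of the underside of the second smallest lid must come to lie. z is up.
- crucible_c_mouth (a point): The second largest of four open, empty white porcelain crucibles (tapered cups): rim 58 mm outside, wall 3.5 mm, foot 35 mm across, 47 mm high, loose, standing upright on the grey heat-proof mat (6 mm thick). The point is the centre of its mouth, level with the rim, where the centre of the underside of the second largest lid must come to lie. z is up.
- crucible_d_mouth (a point): The largest of four open, empty white porcelain crucibles (tapered cups): rim 70 mm outside, wall 3.5 mm, foot 42 mm across, 55 mm high, loose, standing upright on the grey heat-proof mat (6 mm thick). The point is the centre of its mouth, level with the rim, where the centre of the underside of the largest lid must come to lie. z is up.
- vial_center (a point): Bystander: a capped amber glass vial with a white cap, 27 mm across and 52 mm high, loose, standing in the middle of the grey mat among the crucibles. The point is at its centre, 26 mm above its foot.
- weight_center (a point): Bystander: a steel laboratory weight with a knob, 29 mm across and 42 mm high, 200 g, loose, standing in the middle of the black rubber mat among the lids. The point is at its centre, 21 mm above its foot.
There are look-alikes about, which are no part of the job. What is shaped like the part that bears lid_d_center but green or turquoise is not meant. Leave any turquoise look-alike of the part that bears lid_b_center alone.

How it is judged:
By the outcome, as a careful person would: the job done as asked, in the order asked, and still so for the second after the job is handed in, with the robot touching nothing.
It also fails if it takes over 112 s, if anything falls off the work surface, if the arm or the gripper's body presses on something with over 40 N, if the wrist force passes 120 N, or if a joint passes its speed limit or range.

## Working session

There is one attempt and no reset: what is moved stays moved. The work goes in short steps, Python scripts to look and compute and a tool call to move; the robot and the scene stay as the last step left them, time stands still between calls to the robot, and variables do not carry over. Pictures are saved under pics/ and viewed, and the job is handed in when it is done.

Besides the shell and the picture viewer there is one more tool, called as name(argument=value, ...) on one line, values as JSON. play_rows: Moves the arm, as the interface text tells. Its arguments: {"type":"object","properties":{"moves":{"type":"array","items":{"type":"array","items":{"type":"number"}}},"newtons":{"type":"number"}},"required":["moves"]}

```bash
mkdir -p pics
python3 - <<'E'
from cell import env, optics, masks_of
import cv2
s=env.sense();print({k:s[k] for k in ('clock','ee_pos','tcp_rot','width','joints')})
for n in ("scene","top","wrist"):
    im=optics.snapshot(n);cv2.imwrite(f"pics/{n}0.png",im[:,:,::-1]);p=optics.camera_params(n);print(n,p['mtx'].round(1).tolist(),p['pose'].round(3).tolist())
print(env.sense()['clock'])
E
```

```text
{'clock': 0.0, 'ee_pos': array([0.15795071, 0.55224029, 0.21364956]), 'tcp_rot': array([-1.00228965,  1.32999066,  1.00099403]), 'width': 0.09193502194797788, 'joints': array([ 1.08192770e+00,  1.59019091e-01,  1.59820467e+00, -6.24467242e-06,
        1.38619979e+00, -2.10057176e-01])}
scene [[411.7, 0.0, 281.4], [0.0, 411.7, 213.6], [0.0, 0.0, 1.0]] [[-0.865, 0.428, -0.264, 0.74], [0.503, 0.734, -0.456, 0.311], [-0.001, -0.527, -0.85, 0.818], [0.0, 0.0, 0.0, 1.0]]
top [[401.4, 0.0, 278.9], [0.0, 401.4, 213.7], [0.0, 0.0, 1.0]] [[0.024, -0.993, 0.115, 0.392], [-0.999, -0.028, -0.026, -0.055], [0.029, -0.114, -0.993, 0.931], [0.0, 0.0, 0.0, 1.0]]
wrist [[291.1, 0.0, 281.4], [0.0, 291.1, 209.4], [0.0, 0.0, 1.0]] [[0.275, 0.931, 0.24, 0.091], [0.961, -0.266, -0.07, 0.571], [-0.001, 0.25, -0.968, 0.383], [0.0, 0.0, 0.0, 1.0]]
0.15
```

View pics/scene0.png

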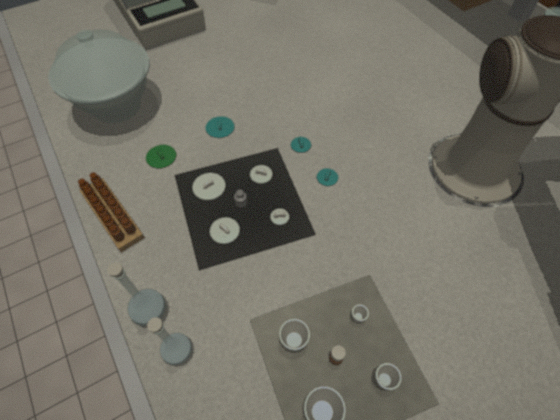

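View pics/top0.png

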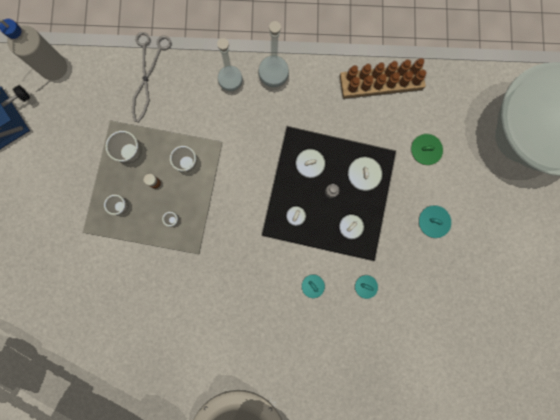

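View pics/wrist0.png

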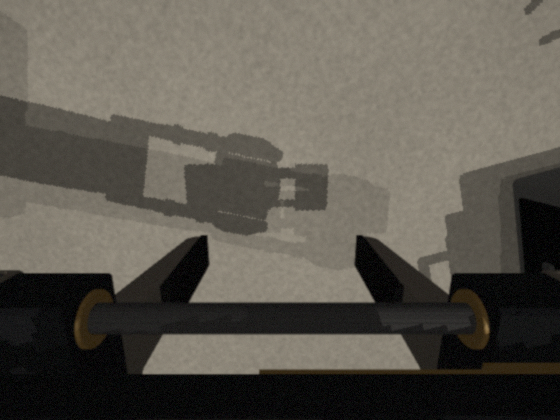

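The scene view shows a black mat with four white lids and the weight, a grey mat with four crucibles and the vial, and coloured decoys outside the mats. In the top view:
- **Lids:** a (296,216), b (352,227), c (311,162), d (365,173)
- **Crucibles:** a (171,219), b (115,205), c (183,159), d (122,146)

```bash
cat > h.py <<'E'
import numpy as np, cv2
from scipy.optimize import least_squares
def proj(p,X):
    T=np.linalg.inv(p['pose']);X=np.atleast_2d(X);c=X@T[:3,:3].T+T[:3,3];u=c@p['mtx'].T;return u[:,:2]/u[:,2:]
def ray(p,uv):
    d=np.linalg.inv(p['mtx'])@np.array([uv[0],uv[1],1.]);return p['pose'][:3,3],p['pose'][:3,:3]@d
def onplane(p,uv,z):
    o,d=ray(p,uv);return o+d*(z-o[2])/d[2]
def tri(obs):
    A=[];b=[]
    for p,uv in obs:
        o,d=ray(p,uv);d/=np.linalg.norm(d);M=np.eye(3)-np.outer(d,d);A.append(M);b.append(M@o)
    A=np.vstack(A);b=np.hstack(b);x=np.linalg.lstsq(A,b,rcond=None)[0];return x,np.linalg.norm(A@x-b)
E
python3 - <<'E'
from cell import env, optics, masks_of
from h import *
import pickle
out={}
for n in("top","scene"):
    p=optics.camera_params(n);optics.snapshot(n)
    for l in("lid_a_center","lid_d_center","crucible_a_mouth","vial_center","weight_center"):
        r=masks_of(l,n);out[n,l]=r
        print(n,l)
        for q in r: 
            print("  %.2f"%q['score'],np.round(q['point'],1),q['region'].sum(),onplane(p,q['point'],.02).round(3))
pickle.dump(out,open('m0.pkl','wb'))
E
```

```text
top lid_a_center
  0.78 [294.7 217.7] 285 [ 0.489 -0.115  0.02 ]
  0.35 [151.4 179.7] 184 [0.568 0.214 0.02 ]
top lid_d_center
  0.83 [432.4 221.2] 890 [ 0.49  -0.434  0.02 ]
  0.74 [364.8 175.6] 852 [ 0.592 -0.277  0.02 ]
top crucible_a_mouth
  0.75 [165.6 216.5] 181 [0.484 0.177 0.02 ]
top vial_center
  0.59 [152.9 180.5] 176 [0.566 0.211 0.02 ]
top weight_center
scene lid_a_center
  0.77 [277.3 216. ] 199 [ 0.504 -0.117  0.02 ]
scene lid_d_center
  0.95 [159.7 155.4] 566 [ 0.669 -0.419  0.02 ]
  0.66 [208.4 184.1] 682 [ 0.601 -0.277  0.02 ]
  0.56 [221.6 128.7] 509 [ 0.496 -0.422  0.02 ]
scene crucible_a_mouth
  0.65 [361.7 311.3] 231 [0.469 0.16  0.02 ]
  0.42 [262.3 175.2] 296 [ 0.477 -0.235  0.02 ]
scene vial_center
  0.69 [340.9 353.8] 246 [0.552 0.207 0.02 ]
scene weight_center
  0.45 [237.8 196.4] 181 [ 0.557 -0.21   0.02 ]
```

```bash
cat >> h.py <<'E'
from scipy.spatial.transform import Rotation as Ro
def plan(s,target,yaw=None):
    """yaw: world angle of tool z axis. prints shift, turn in tool axes"""
    R=Ro.from_rotvec(s['tcp_rot']).as_matrix()
    d=R.T@(np.array(target)-s['ee_pos'])
    cur=np.arctan2(R[1,2],R[0,2])
    t=0
    if yaw is not None:
        # turn about tool x(down): world yaw changes by -turn
        t=-(yaw-cur); t=(t+np.pi)%(2*np.pi)-np.pi
    return d.round(4),round(t,3),R.round(3),round(cur,3)
E
python3 - <<'E'
from cell import env,optics
from h import *
s=env.sense();print(plan(s,[.50,-.12,.25],0))
p=optics.camera_params('wrist');R=Ro.from_rotvec(s['tcp_rot']).as_matrix()
print((R.T@(p['pose'][:3,3]-s['ee_pos'])).round(4)); print((R.T@p['pose'][:3,:3]).round(3))
E
```

```text
(array([-0.0353, -0.5137, -0.5527]), np.float64(1.292), array([[ 0.   , -0.961,  0.275],
       [-0.   ,  0.275,  0.961],
       [-1.   , -0.   , -0.   ]]), np.float64(1.292))
[-0.1689  0.0695 -0.0002]
[[-0.    -0.25   0.968]
 [-0.    -0.968 -0.25 ]
 [ 1.    -0.     0.   ]]
```

Run:
```python
from cell import env,optics
from h import *
s=env.sense();print(plan(s,[.61,-.19,.23],1.292))
```

```text
(array([-0.0153, -0.6387, -0.5898]), np.float64(-0.0), array([[ 0.   , -0.961,  0.275],
       [-0.   ,  0.275,  0.961],
       [-1.   , -0.   , -0.   ]]), np.float64(1.292))
```

play_rows(moves=[[0,-0.015,-0.64,-0.59,0],[0,-0.015,-0.64,-0.59,0],[0,-0.015,-0.64,-0.59,0],[0,-0.015,-0.64,-0.59,0],[0,-0.015,-0.64,-0.59,0],[0,-0.015,-0.64,-0.59,0],[0,-0.015,-0.64,-0.59,0],[0,-0.015,-0.64,-0.59,0],[0,-0.015,-0.64,-0.59,0],[0,-0.015,-0.64,-0.59,0]], newtons=12)

```text
clock: 1.75
ee_pos: [0.4192, 0.1239, 0.2237]
tcp_rot: [-1.002, 1.327, 1.001]
force: [0.8, 0.7, 0.4]
width: 0.0459
```

Run:
```python
from cell import env,optics
from h import *
s=env.sense();print(s['clock'],s['ee_pos'],s['width'],plan(s,[.61,-.19,.23],1.292))
```

```text
1.75 [0.41917454 0.12391356 0.22365065] 0.045900350436731775 (array([-0.0062, -0.2699, -0.2492]), np.float64(-0.0), array([[ 0.001, -0.961,  0.275],
       [ 0.   ,  0.275,  0.961],
       [-1.   , -0.001,  0.001]]), np.float64(1.292))
```

play_rows(moves=[[0,-0.006,-0.27,-0.25,0],[0,-0.006,-0.27,-0.25,0],[0,-0.006,-0.27,-0.25,0],[0,-0.006,-0.27,-0.25,0],[0,-0.006,-0.27,-0.25,0],[0,-0.006,-0.27,-0.25,0],[0,-0.006,-0.27,-0.25,0],[0,-0.006,-0.27,-0.25,0],[0,-0.006,-0.27,-0.25,0],[0,-0.006,-0.27,-0.25,0]])

```text
clock: 2.75
ee_pos: [0.6089, -0.1883, 0.2289]
tcp_rot: [-1.0, 1.328, 1.002]
force: [-0.1, 0.1, 0.4]
width: 0.0459
```

Run:
```python
from cell import env,optics,masks_of
from h import *
import pickle
s=env.sense();p=optics.camera_params('wrist');im=optics.snapshot('wrist')
cv2.imwrite('pics/w1.png',im[:,:,::-1]);pickle.dump((s,p,im),open('w1.pkl','wb'))
for l in "abcd":
    for q in masks_of(f"lid_{l}_center",'wrist'): print(l,round(q['score'],2),np.round(q['point'],1),q['region'].sum(),onplane(p,q['point'],.01).round(3))
print(s['ee_pos'])
```

```text
a 0.79 [309.   87.3] 973 [ 0.497 -0.121  0.01 ]
b 0.87 [139.4   9.6] 546 [ 0.361 -0.29   0.01 ]
b 0.68 [207.3  99.5] 1567 [ 0.476 -0.247  0.01 ]
c 0.77 [308.4 189.1] 1854 [ 0.621 -0.154  0.01 ]
d 0.9 [ 73.2 158.5] 2680 [ 0.496 -0.441  0.01 ]
d 0.86 [216.5 202.1] 2474 [ 0.604 -0.279  0.01 ]
d 0.63 [135.2 260.4] 1115 [ 0.653 -0.42   0.01 ]
d 0.3 [261.4 153.9] 446 [ 0.559 -0.201  0.01 ]
[ 0.60886833 -0.18831385  0.22893839]
```

View pics/w1.png

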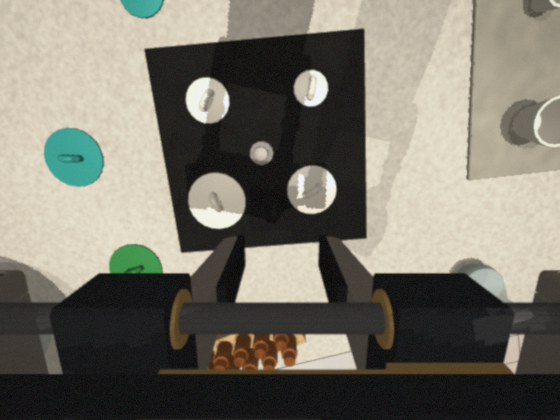

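The wrist view shows all four lids on the black mat: a (311,88), b (207,100), c (312,189), d (217,200). The weight is at (261,153). Next I'll fit the discs and enlarge the loops.

```bash
cat >> h.py <<'E'
def disc(im,uv,half=45,thr=None):
    """ellipse of bright blob round uv: filled hull contour"""
    g=im.mean(2); m=(g>(thr or 110)).astype(np.uint8)
    x,y=map(int,uv);w=np.zeros_like(m);w[max(0,y-half):y+half,max(0,x-half):x+half]=1;m*=w
    n,lab,st,ce=cv2.connectedComponentsWithStats(m)
    k=min(range(1,n),key=lambda i:np.hypot(*(ce[i]-uv)) if st[i,4]>60 else 1e9)
    c=max(cv2.findContours((lab==k).astype(np.uint8),cv2.RETR_EXTERNAL,cv2.CHAIN_APPROX_NONE)[0],key=len)
    h=cv2.convexHull(c)
    return c[:,0,:].astype(float),h[:,0,:].astype(float)
def circ_world(p,pts,z):
    W=np.array([onplane(p,q,z)[:2] for q in pts])
    f=least_squares(lambda a:np.hypot(W[:,0]-a[0],W[:,1]-a[1])-a[2],[*W.mean(0),.03],loss='soft_l1',f_scale=.0005)
    return f.x,np.sqrt(np.mean(f.fun**2))
E
python3 - <<'E'
from h import *
import pickle
s,p,im=pickle.load(open('w1.pkl','rb'))
U=dict(a=(311,88),b=(207,100),c=(312,189),d=(217,200))
t=[]
for k,u in U.items():
    c,h=disc(im,u)
    x,r=circ_world(p,c,.01);print(k,x.round(4),round(r,4),len(c), proj(p,[*x[:2],.01]).round(1))
    x0,y0=u
    cr=cv2.resize(im[max(0,y0-40):y0+40,x0-40:x0+40],(390,290*390//290//1),interpolation=cv2.INTER_CUBIC)
    t.append(cv2.resize(cr,(300,300)))
m=np.vstack([np.hstack(t[:2]),np.hstack(t[2:])]);cv2.imwrite('pics/lids1.png',m[:,:,::-1])
E
```

```text
a [ 0.4987 -0.1189  0.0209] 0.0003 99 [[310.7  88.1]]
b [ 0.4767 -0.2476  0.0269] 0.0005 127 [[207.  100.4]]
c [ 0.6232 -0.1498  0.0326] 0.0005 137 [[311.7 189.8]]
d [ 0.6026 -0.2789  0.0386] 0.0005 159 [[216.4 201.2]]
```

View pics/lids1.png

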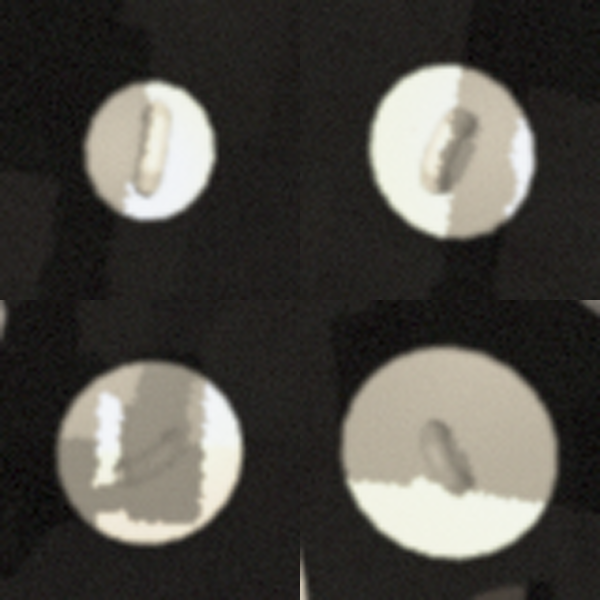

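Run:
```python
from cell import env,optics
from h import *
s=env.sense();print(plan(s,[.4987,-.1189,.07],1.163)[:2])
```

```text
(array([0.1595, 0.1249, 0.0359]), np.float64(0.13))
```

play_rows(moves=[[0.4,0.04,0.06,0.018,0.13],[0.4,0.08,0.1,0.03,0.13],[0.4,0.12,0.125,0.036,0.13],[0.4,0.16,0.125,0.036,0.13],[0.4,0.16,0.125,0.036,0.13],[0.4,0.16,0.125,0.036,0.13],[0.4,0.16,0.125,0.036,0.13],[0.4,0.16,0.125,0.036,0.13],[0.4,0.16,0.125,0.036,0.13],[0.4,0.16,0.125,0.036,0.13]])

```text
clock: 4.0
ee_pos: [0.4999, -0.1203, 0.0704]
tcp_rot: [-0.904, 1.374, 0.901]
force: [0.5, 0.6, -0.4]
width: 0.0273
```

```bash
cat > look.py <<'E'
import sys,pickle
from cell import env,optics
from h import *
n=sys.argv[1]
s=env.sense();p=optics.camera_params('wrist');im=optics.snapshot('wrist')
cv2.imwrite(f'pics/{n}.png',im[:,:,::-1]);pickle.dump((s,p,im),open(n+'.pkl','wb'))
R=Ro.from_rotvec(s['tcp_rot']).as_matrix()
print(s['clock'],s['ee_pos'].round(4),'yaw',np.arctan2(R[1,2],R[0,2]).round(3),'tilt',R[:,0].round(4),s['width'],s['force'])
E
python3 look.py w2
```

```text
4.0 [ 0.4999 -0.1203  0.0704] yaw 1.162 tilt [ 0.002 -0.001 -1.   ] 0.027278448020689038 [ 0.53998144  0.62618616 -0.42216498]
```

View pics/w2.png

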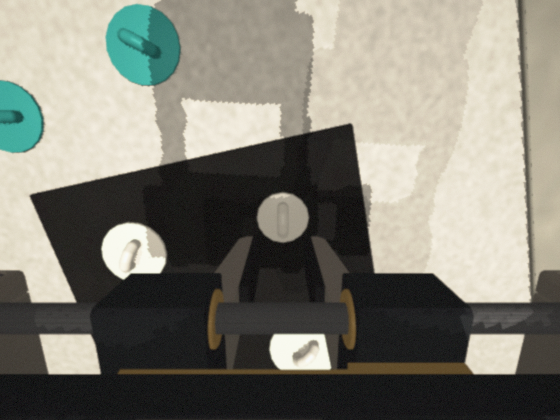

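The loop of lid a (283,217) lies upright in the image, between the fingers. Next I'll triangulate it against the first view.

Run:
```python
from h import *
import pickle
s1,p1,i1=pickle.load(open('w1.pkl','rb'));s,p,im=pickle.load(open('w2.pkl','rb'))
c,h=disc(im,(283,217));x,r=circ_world(p,c,.01);print(x.round(4),r.round(4))
e1=cv2.fitEllipse(disc(i1,(311,88))[0].astype(np.float32))[0];e2=cv2.fitEllipse(c.astype(np.float32))[0]
X,err=tri([(p1,e1),(p,e2)]);print(X.round(4),err.round(4))
print(plan(s,[*x[:2],.0125],1.163)[:2])
y0,x0=217,283
cv2.imwrite('pics/w2c.png',cv2.resize(im[y0-40:y0+40,x0-50:x0+50,::-1],None,fx=6,fy=6,interpolation=cv2.INTER_CUBIC))
```

```text
[ 0.4971 -0.1184  0.0203] 0.0003
[ 0.4978 -0.1185  0.0062] 0.0002
(array([0.0578, 0.0034, 0.0007]), np.float64(-0.001))
```

View pics/w2c.png

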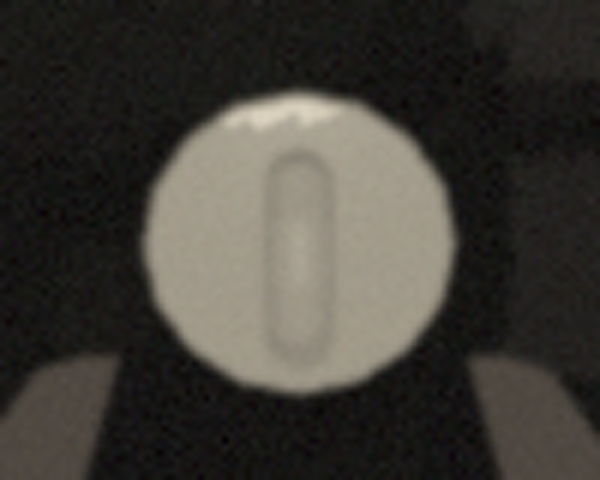

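play_rows(moves=[[0.4,0.015,0.003,0.001,0],[0.4,0.03,0.003,0.001,0],[0.4,0.04,0.003,0.001,0],[0.4,0.048,0.003,0.001,0],[0.4,0.053,0.003,0.001,0],[0.4,0.056,0.003,0.001,0],[0.4,0.056,0.003,0.001,0],[0.4,0.056,0.003,0.001,0],[0.4,0.056,0.003,0.001,0],[0.4,0.056,0.003,0.001,0]])

```text
clock: 5.05
ee_pos: [0.4968, -0.1178, 0.0136]
tcp_rot: [-0.904, 1.375, 0.902]
force: [0.7, 0.5, 0.5]
width: 0.0279
```

```bash
python3 look.py w3
```

```text
5.05 [ 0.4968 -0.1178  0.0136] yaw 1.162 tilt [ 6.e-04 -4.e-04 -1.e+00] 0.02788184876149575 [0.67603313 0.50671152 0.45801933]
```

View pics/w3.png

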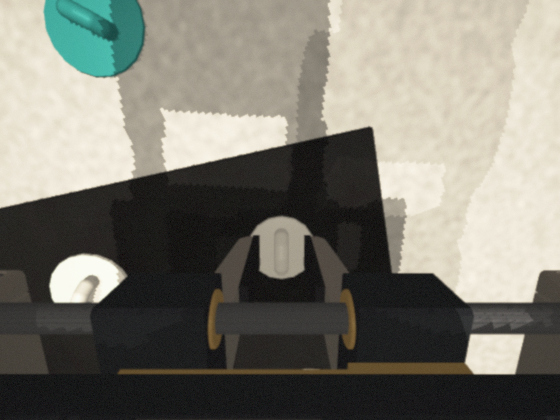

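The fingers straddle the loop, with the lid centred near row 247 and the TCP projecting to about row 249. Closing on it now.

play_rows(moves=[[1,0,0,0,0],[1,0,0,0,0],[1,0,0,0,0],[1,0,0,0,0],[1,-0.005,0,0,0],[1,-0.015,0,0,0],[1,-0.03,0,0,0],[1,-0.06,0,0,0],[1,-0.1,0,0,0],[1,-0.1,0,0,0]], newtons=15)

```text
clock: 6.1
ee_pos: [0.5006, -0.1196, 0.1199]
tcp_rot: [-0.911, 1.369, 0.894]
force: [0.7, -0.8, 0.8]
width: 0.0085
```

```bash
python3 look.py w4
```

```text
6.1 [ 0.5006 -0.1196  0.1199] yaw 1.162 tilt [ 0.0107 -0.0054 -0.9999] 0.00846295363096315 [ 0.68159078 -0.84911992  0.77789679]
```

View pics/w4.png

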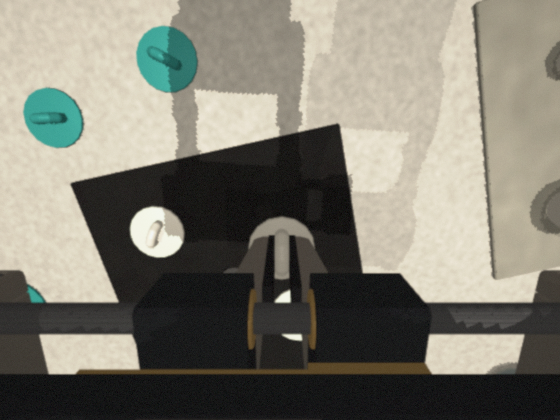

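Lid a is held, hanging at (282,235). Now to view the crucibles.

Run:
```python
from cell import env,optics
from h import *
s=env.sense();print(plan(s,[.67,.2,.23],1.4)[:2])
```

```text
(array([-0.1128, -0.031 ,  0.3606]), np.float64(-0.238))
```

play_rows(moves=[[1,-0.1,-0.002,0.03,0],[1,-0.11,-0.008,0.07,0],[1,-0.11,-0.015,0.11,-0.1],[1,-0.11,-0.02,0.155,-0.2],[1,-0.11,-0.024,0.2,-0.24],[1,-0.11,-0.028,0.245,-0.24],[1,-0.11,-0.03,0.29,-0.24],[1,-0.11,-0.03,0.33,-0.24],[1,-0.11,-0.03,0.36,-0.24],[1,-0.11,-0.03,0.36,-0.24]])

```text
clock: 7.15
ee_pos: [0.6668, 0.2043, 0.2211]
tcp_rot: [-1.085, 1.284, 1.089]
force: [-0.5, -1.1, -0.8]
width: 0.0087
```

```bash
python3 look.py w5
```

```text
7.15 [0.6668 0.2043 0.2211] yaw 1.406 tilt [-2.5e-03  7.0e-04 -1.0e+00] 0.008707090769239858 [-0.45864663 -1.09949884 -0.84957017]
```

View pics/w5.png

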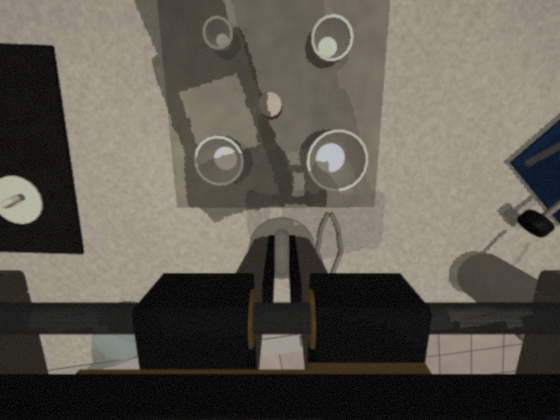

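```bash
cat >> h.py <<'E'
def rimfit(p,im,c0,z,ro,wall=.0035):
    g=cv2.GaussianBlur(im.astype(np.float32).mean(2),(0,0),.6)
    th=np.linspace(0,2*np.pi,180,endpoint=False);C=np.c_[np.cos(th),np.sin(th)]
    def samp(c,r,zz):
        uv=proj(p,np.c_[c[0]+r*C[:,0],c[1]+r*C[:,1],np.full(180,zz)]).astype(np.float32)
        return cv2.remap(g,uv[:,0].reshape(-1,1),uv[:,1].reshape(-1,1),cv2.INTER_LINEAR)[:,0]
    def score(a):
        c=a[:2];zz=z
        d=samp(c,ro-wall*.5,zz)*2-samp(c,ro+.0018,zz)-samp(c,ro-wall-.0018,zz)
        return -np.mean(np.clip(d,-60,60))
    from scipy.optimize import brute,fmin
    best=brute(score,[(c0[0]-.012,c0[0]+.012),(c0[1]-.012,c0[1]+.012)],Ns=25,finish=None)
    r=fmin(score,best,disp=0,xtol=1e-5)
    return r,-score(r)
RIM=dict(a=(.017,.037),b=(.023,.045),c=(.029,.053),d=(.035,.061))
E
cat > cru.py <<'E'
import sys,pickle
from h import *
n=sys.argv[1];U=dict(a=(217,33),b=(332,38),c=(219,160),d=(337,160))
if len(sys.argv)>2: U=eval(sys.argv[2])
s,p,im=pickle.load(open(n+'.pkl','rb'))
T=[]
for k,u in U.items():
    ro,z=RIM[k]
    for zz in (z-.004,z,z+.004):
        c,sc=rimfit(p,im,onplane(p,u,zz)[:2],zz,ro);print(k,zz,c.round(4),round(sc,1),proj(p,[*c,zz]).round(1))
        if zz==z:
            th=np.linspace(0,6.28,60);im2=cv2.resize(im,None,fx=4,fy=4,interpolation=cv2.INTER_CUBIC)
            P=proj(p,np.c_[c[0]+ro*np.cos(th),c[1]+ro*np.sin(th),0*th+zz])
            for q in P: cv2.circle(im2,tuple(int(round(v*4+1.5)) for v in q),1,(255,0,0),-1)
            im2=cv2.copyMakeBorder(im2,200,200,200,200,cv2.BORDER_CONSTANT)
            y,x=int(u[1]*4)+200,int(u[0]*4)+200;T.append(im2[y-145:y+145,x-195:x+195])
while len(T)<4:T.append(T[0]*0)
m=np.vstack([np.hstack(T[:2]),np.hstack(T[2:])]);cv2.imwrite(f'pics/{n}_rims.png',m[:,:,::-1])
E
python3 cru.py w5
```

```text
a 0.033 [0.4793 0.1636] 53.7 [[216.9  32. ]]
a 0.037 [0.4805 0.1643] 53.3 [[216.9  32. ]]
a 0.040999999999999995 [0.482 0.165] 52.2 [[217.  32.]]
b 0.040999999999999995 [0.5068 0.2857] 60.0 [[331.9  37. ]]
b 0.045 [0.5079 0.2849] 60.0 [[331.9  37. ]]
b 0.049 [0.5089 0.2841] 60.0 [[331.9  37. ]]
c 0.049 [0.6149 0.1387] 59.3 [[218.5 160.5]]
c 0.053 [0.6143 0.1397] 59.0 [[218.4 160.1]]
c 0.056999999999999995 [0.6143 0.1404] 56.4 [[218.3 160.3]]
d 0.056999999999999995 [0.6367 0.2731] 58.6 [[337.2 160.5]]
d 0.061 [0.636  0.2727] 58.6 [[337.4 160.3]]
d 0.065 [0.6356 0.2719] 58.0 [[337.3 160.4]]
```

View pics/w5_rims.png

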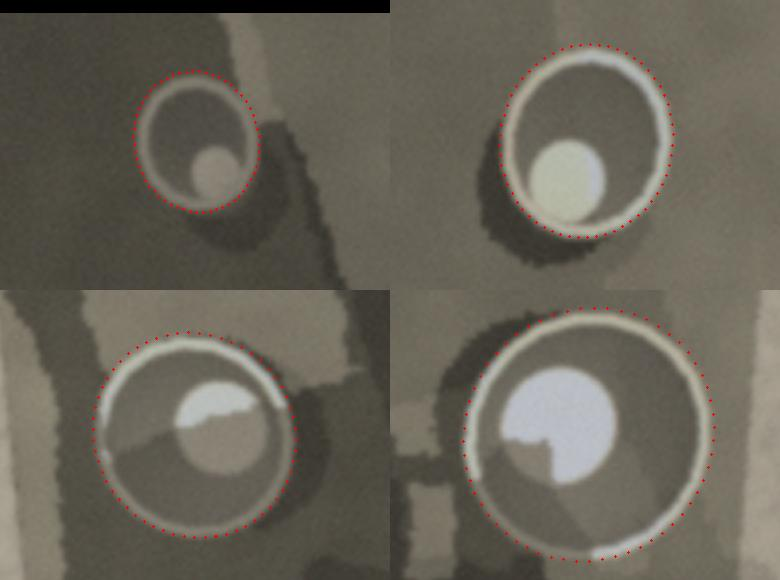

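Crucible rims are clear at a (217,32), b (332,37), c (218,160) and d (337,160), and the fits sit well on them. Next is a second view from another yaw, for height and calibration bias.

Run:
```python
from cell import env,optics
from h import *
s=env.sense();print(plan(s,[.56,.07,.18],0.2)[:2])
```

```text
(array([ 0.0417,  0.0831, -0.1478]), np.float64(1.205))
```

play_rows(moves=[[1,0.005,0.01,-0.02,0.12],[1,0.01,0.02,-0.04,0.26],[1,0.02,0.04,-0.07,0.4],[1,0.03,0.06,-0.1,0.54],[1,0.04,0.083,-0.148,0.68],[1,0.042,0.083,-0.148,0.82],[1,0.042,0.083,-0.148,0.96],[1,0.042,0.083,-0.148,1.1],[1,0.042,0.083,-0.148,1.2],[1,0.042,0.083,-0.148,1.2]])

```text
clock: 8.2
ee_pos: [0.5595, 0.0675, 0.1808]
tcp_rot: [-0.157, 1.566, 0.157]
force: [0.1, 0.1, -0.7]
width: 0.0089
```

play_rows(moves=[[1,0,0,0,0],[1,0,0,0,0],[1,0,0,0,0],[1,0,0,0,0],[1,0,0,0,0],[1,0,0,0,0],[1,0,0,0,0],[1,0,0,0,0],[1,0,0,0,0],[1,0,0,0,0]])

```text
clock: 9.2
ee_pos: [0.5605, 0.0688, 0.1812]
tcp_rot: [-0.159, 1.565, 0.159]
force: [-0.3, -0.5, -0.4]
width: 0.0086
```

```bash
python3 look.py w6
```

```text
9.2 [0.5605 0.0688 0.1812] yaw 0.202 tilt [ 0. -0. -1.] 0.00859922925900953 [-0.27087169 -0.52539207 -0.37504566]
```

View pics/w6.png

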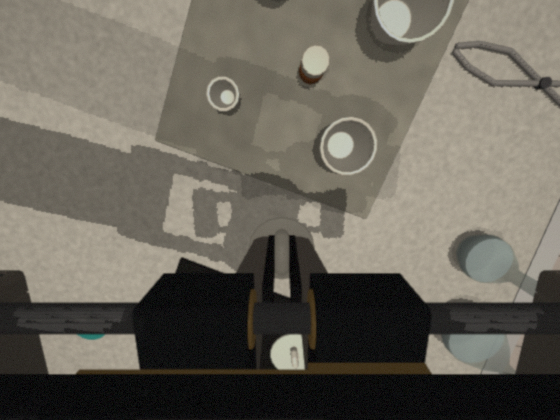

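```bash
python3 cru.py w6 "dict(a=(223,93),c=(348,146))"
python3 - <<'E'
from h import *
import pickle
W={n:pickle.load(open(n+'.pkl','rb')) for n in('w1','w2','w4','w5','w6')}
# rim pixel centres
a5,a6=(216.9,32.),None
def rc(n,k,u):
    s,p,im=W[n];ro,z=RIM[k];c,_=rimfit(p,im,onplane(p,u,z)[:2],z,ro);return p,proj(p,[*c,z])[0]
for k,u5,u6 in(('a',(217,33),(223,93)),('c',(219,160),(348,146))):
    print(k,tri([rc('w5',k,u5),rc('w6',k,u6)]))
# lids
for n,k,u in(('w1','b',(207,100)),('w4','b',(157,232)),('w2','b',(133,251)),):
    s,p,im=W[n];c,h=disc(im,u);print(n,k,[v.round(4) for v in circ_world(p,c,.01)])
# disc in hand
E
```

```text
a 0.033 [0.4795 0.164 ] 60.0 [[221.9  93.8]]
a 0.037 [0.4804 0.1637] 60.0 [[221.9  93.8]]
a 0.040999999999999995 [0.4812 0.1643] 60.0 [[222.   92.8]]
c 0.049 [0.6153 0.1393] 60.0 [[348. 146.]]
c 0.053 [0.6144 0.1393] 60.0 [[348. 146.]]
c 0.056999999999999995 [0.6135 0.1393] 60.0 [[348. 146.]]
a (array([0.47982875, 0.16389291, 0.03469344]), np.float64(8.600704042007695e-05))
c (array([0.61444977, 0.13938607, 0.05221702]), np.float64(0.00023168481753067804))
w1 b [array([ 0.4767, -0.2476,  0.0269]), np.float64(0.0005)]
w4 b [array([ 0.4759, -0.2468,  0.027 ]), np.float64(0.0003)]
w2 b [array([ 0.4752, -0.2462,  0.0266]), np.float64(0.0024)]
```

View pics/w6_rims.png

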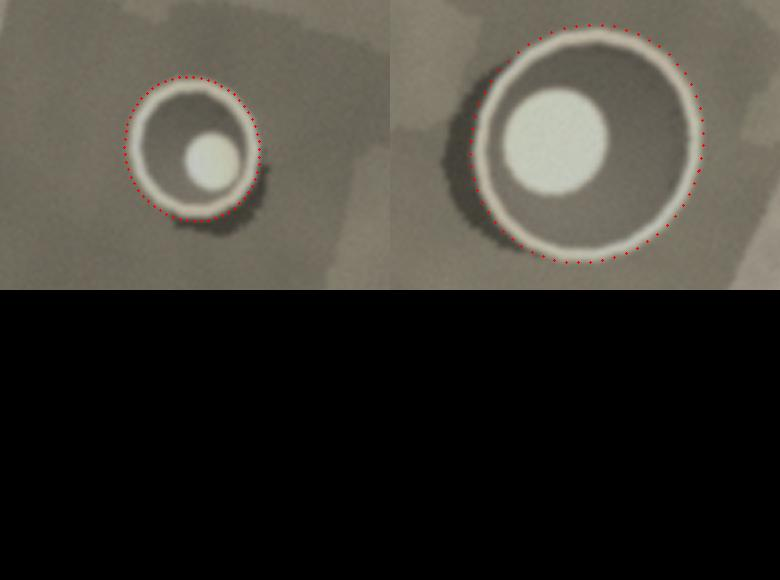

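```bash
sed -i 's/np.clip(d,-60,60)/np.clip(d,-150,150)/' h.py
cat > inhand.py <<'E'
import sys,pickle
from h import *
n,R0,dz=sys.argv[1],float(sys.argv[2]),float(sys.argv[3])
s,p,im=pickle.load(open(n+'.pkl','rb'));R=Ro.from_rotvec(s['tcp_rot']).as_matrix()
f=6;im2=cv2.resize(im,None,fx=f,fy=f,interpolation=cv2.INTER_CUBIC)
th=np.linspace(0,2*np.pi,150)
for oy,col in((-.003,(255,0,0)),(0,(0,255,0)),(.003,(0,0,255))):
    P=np.c_[0*th+dz,oy+R0*np.cos(th),R0*np.sin(th)]@R.T+s['ee_pos']
    for q in proj(p,P): cv2.circle(im2,tuple(int(round(v*f+2.5)) for v in q),1,col,-1)
y=(int(sys.argv[4]) if len(sys.argv)>4 else 232)
cv2.imwrite(f'pics/{n}_hand.png',im2[(y-45)*f:(y+45)*f,(282-66)*f:(282+66)*f,::-1])
E
python3 inhand.py w4 .0215 .0036; python3 inhand.py w6 .0215 .0036
```

```text
(no output)
```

View pics/w4_hand.png

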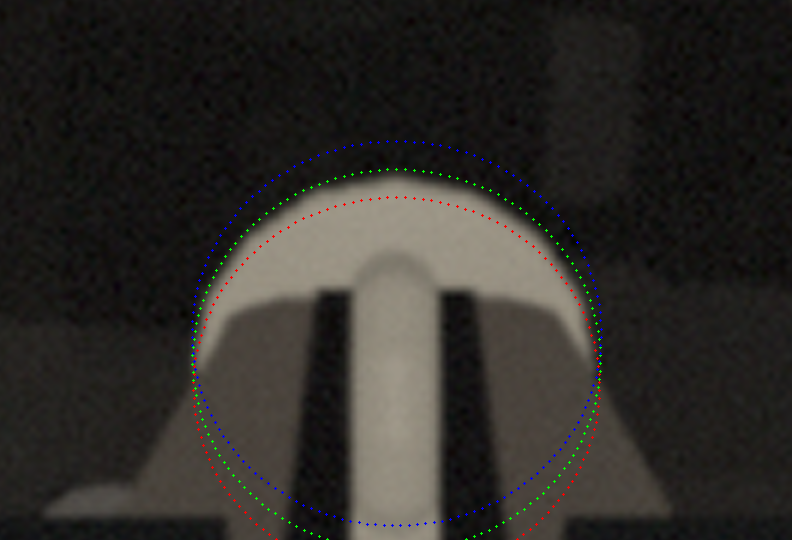

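View pics/w6_hand.png

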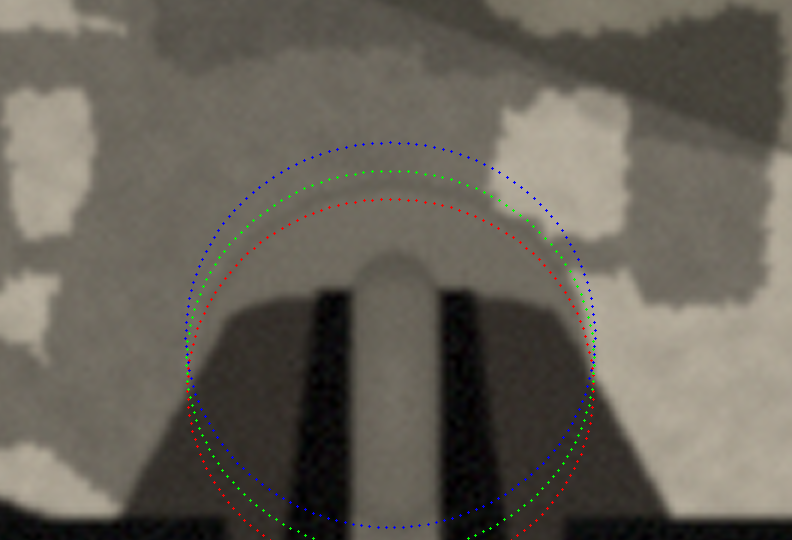

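Lid a sits about 1 mm toward −y of the TCP in the hand. Crucible a is at (0.480, 0.164), with its rim near z = 0.036.

```bash
python3 cru.py w6 "dict(a=(223,93),c=(348,146))" | grep -E "a 0.037|c 0.053";python3 cru.py w5|grep -E "a 0.037|b 0.045|c 0.053|d 0.061"
python3 - <<'E'
from cell import env,optics
from h import *
s=env.sense();print(plan(s,[.4798,.1649,.065],0.2)[:2])
E
```

```text
a 0.037 [0.4809 0.1642] 122.9 [[222.4  93.4]]
c 0.053 [0.6147 0.1391] 126.5 [[348.2 146.2]]
a 0.037 [0.481  0.1645] 58.9 [[217.2  32.4]]
b 0.045 [0.5084 0.2848] 117.1 [[331.9  37.5]]
c 0.053 [0.6151 0.1394] 82.9 [[218.4 160.9]]
d 0.061 [0.6365 0.2723] 105.2 [[337.1 160.9]]
(array([ 0.1162,  0.1103, -0.0597]), np.float64(0.002))
```

play_rows(moves=[[1,0.01,0.03,-0.015,0],[1,0.02,0.065,-0.035,0],[1,0.03,0.095,-0.05,0],[1,0.05,0.11,-0.059,0],[1,0.075,0.11,-0.059,0],[1,0.1,0.11,-0.059,0],[1,0.116,0.11,-0.059,0],[1,0.116,0.11,-0.059,0],[1,0.116,0.11,-0.059,0],[1,0.116,0.11,-0.059,0]])

```text
clock: 10.25
ee_pos: [0.4818, 0.1648, 0.0666]
tcp_rot: [-0.159, 1.563, 0.158]
force: [0.7, -0.5, -0.1]
width: 0.0083
```

```bash
python3 look.py w7;  python3 - <<'E'
from cell import env,optics
from h import *
s=env.sense();print(plan(s,[.4807,.1653,.0445],0.2)[:2])
E
```

```text
10.25 [0.4818 0.1648 0.0666] yaw 0.202 tilt [ 2.5e-03  2.0e-04 -1.0e+00] 0.008278629673823522 [ 0.70855732 -0.53426193 -0.11287725]
(array([ 0.0221,  0.0007, -0.001 ]), np.float64(0.002))
```

View pics/w7.png

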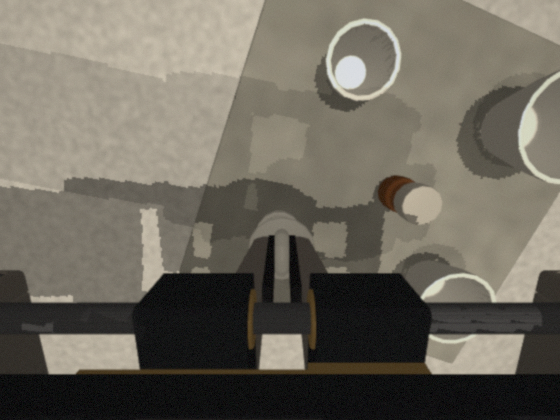

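play_rows(moves=[[1,0.006,0.0005,-0.0005,0],[1,0.011,0.0005,-0.0005,0],[1,0.014,0.0005,-0.0005,0],[1,0.017,0.0005,-0.0005,0],[1,0.019,0.0005,-0.0005,0],[1,0.02,0.0005,-0.0005,0],[1,0.02,0.0005,-0.0005,0],[1,0.02,0.0005,-0.0005,0],[1,0.02,0.0005,-0.0005,0],[1,0.02,0.0005,-0.0005,0]])

```text
clock: 11.3
ee_pos: [0.4801, 0.1651, 0.0453]
tcp_rot: [-0.159, 1.565, 0.159]
force: [-0.3, 0.7, -1.0]
width: 0.0084
```

```bash
python3 look.py w8;  python3 inhand.py w8 .0215 .0036
python3 - <<'E'
from cell import env,optics
from h import *
s=env.sense();print(plan(s,[.4807,.1653,.0445],0.2)[:2])
E
```

```text
11.3 [0.4801 0.1651 0.0453] yaw 0.202 tilt [ 3.e-04  0.e+00 -1.e+00] 0.008377545568533458 [-0.30155907  0.66901385 -0.97559463]
(array([0.0008, 0.0001, 0.0006]), np.float64(0.002))
```

View pics/w8_hand.png

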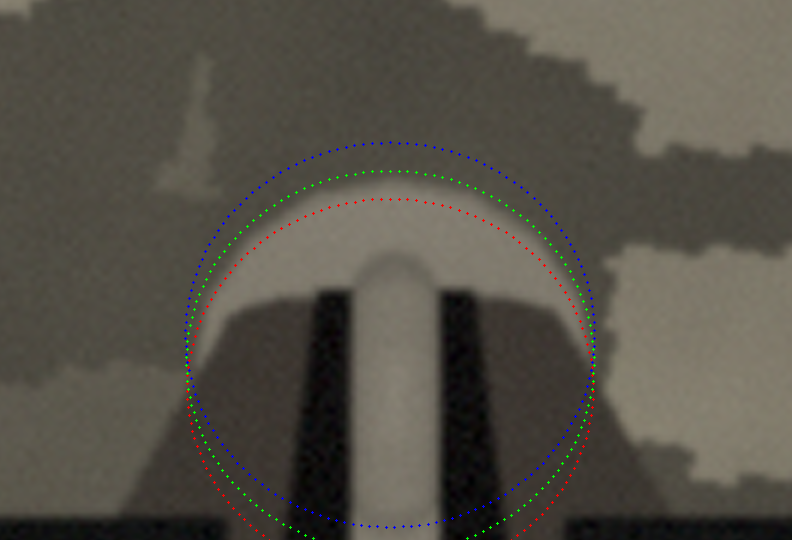

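play_rows(moves=[[1,0.0005,0,0.0005,0],[1,0.001,0,0.0005,0],[1,0.0012,0,0.0005,0],[1,0.0012,0,0.0005,0],[1,0.0012,0,0.0005,0],[1,0.0012,0,0.0005,0],[1,0.0012,0,0.0005,0],[1,0.0012,0,0.0005,0],[1,0.0012,0,0.0005,0],[1,0.0012,0,0.0005,0]])

```text
clock: 12.35
ee_pos: [0.4805, 0.1652, 0.044]
tcp_rot: [-0.159, 1.565, 0.159]
force: [0.4, 0.7, 0.5]
width: 0.0085
```

```bash
python3 -c "
from cell import env
import numpy as np
s=env.sense();print(s['ee_pos'].round(4),s['force'].round(2),s['wrist_torque'].round(3))"
```

```text
[0.4805 0.1652 0.044 ] [0.4  0.67 0.45] [-0.113  0.068  0.025]
```

play_rows(moves=[[1,0.0003,0,0,0],[1,0.0007,0,0,0],[1,0.0007,0,0,0],[1,0.0007,0,0,0],[1,0.0007,0,0,0],[1,0.0007,0,0,0],[1,0.0007,0,0,0],[1,0.0007,0,0,0],[1,0.0007,0,0,0],[1,0.0007,0,0,0]])

```text
clock: 13.35
ee_pos: [0.4809, 0.1653, 0.0438]
tcp_rot: [-0.159, 1.564, 0.159]
force: [-0.4, 0.4, 5.6]
width: 0.0087
```

```bash
python3 -c "
from cell import env
import numpy as np
s=env.sense();print(s['ee_pos'].round(4),s['force'].round(2),s['wrist_torque'].round(3))"; python3 look.py w9;  python3 inhand.py w9 .0215 .0036
```

```text
[0.4809 0.1653 0.0438] [-0.38  0.38  5.59] [-0.03   0.207 -0.004]
13.35 [0.4809 0.1653 0.0438] yaw 0.202 tilt [ 8.e-04  1.e-04 -1.e+00] 0.00872983027545216 [-0.3771108   0.37769704  5.59120339]
```

View pics/w9_hand.png

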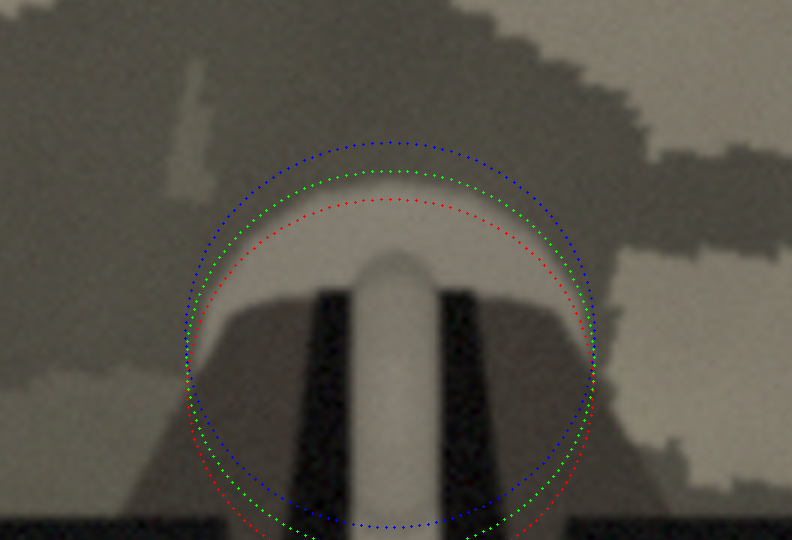

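Contact: 5.6 N at TCP z 0.0438, as expected. Releasing.

play_rows(moves=[[0.45,-0.0004,0,0,0],[0.45,-0.0004,0,0,0],[0.45,-0.0004,0,0,0],[0.45,-0.0004,0,0,0],[0.45,-0.0004,0,0,0],[0.4,-0.01,0,0,0],[0.4,-0.03,0,0,0],[0.4,-0.05,0,0,0],[0.4,-0.07,-0.03,0,0],[0.4,-0.08,-0.05,0,0]])

```text
clock: 14.4
ee_pos: [0.492, 0.1155, 0.1261]
tcp_rot: [-0.16, 1.561, 0.159]
force: [0.4, -0.0, -0.4]
width: 0.0275
```

```bash
python3 look.py w10
```

```text
14.4 [0.492  0.1155 0.1261] yaw 0.203 tilt [ 4.e-03 -4.e-04 -1.e+00] 0.027504869403434176 [ 0.41492222 -0.02903729 -0.43627614]
```

View pics/w10.png

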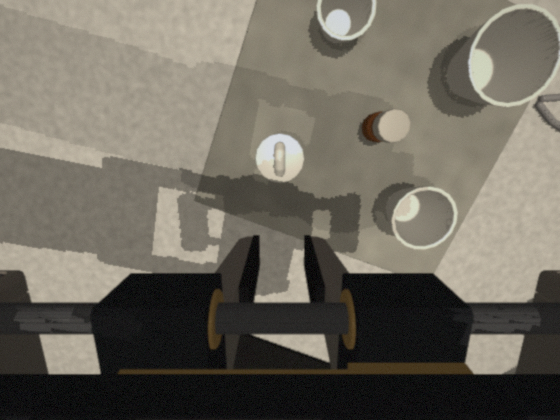

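Lid a lies on its crucible at (279,158). Now to measure its centring and refine the other rims from this view.

```bash
python3 cru.py w10 "dict(c=(424,217),d=(514,56))" | grep -E "c 0.053|d 0.061"
python3 - <<'E'
from h import *
import pickle
s,p,im=pickle.load(open('w10.pkl','rb'))
for t in(120,150,170):
    c,h=disc(im,(279,158),35,t);x,r=circ_world(p,c,.041);print(t,x.round(4),r.round(4))
E
```

```text
c 0.053 [0.6142 0.1394] 125.1 [[424.  218.4]]
d 0.061 [0.6356 0.2721] 108.0 [[515.3  56.7]]
120 [0.4761 0.1685 0.0258] 0.0043
150 [0.481  0.1642 0.0204] 0.0005
170 [0.4811 0.1642 0.0199] 0.0004
```

Lid a is centred to about 0.2 mm. Next is lid b.

Run:
```python
from cell import env,optics
from h import *
s=env.sense();print(plan(s,[.476,-.247,.075],.95)[:2])
```

```text
(array([ 0.0529, -0.3492, -0.0893]), np.float64(-0.749))
```

play_rows(moves=[[0.4,0,-0.045,-0.01,-0.05],[0.4,0,-0.09,-0.02,-0.19],[0.4,0,-0.135,-0.035,-0.33],[0.4,0,-0.18,-0.045,-0.47],[0.4,0,-0.225,-0.06,-0.61],[0.4,0,-0.27,-0.07,-0.75],[0.4,0.01,-0.315,-0.08,-0.75],[0.4,0.03,-0.35,-0.09,-0.75],[0.4,0.053,-0.35,-0.09,-0.75],[0.4,0.053,-0.35,-0.09,-0.75]])

```text
clock: 15.45
ee_pos: [0.4703, -0.244, 0.0674]
tcp_rot: [-0.736, 1.443, 0.746]
force: [-0.4, 1.5, -0.6]
width: 0.0276
```

play_rows(moves=[[0.4,0,0,0,0],[0.4,0,0,0,0],[0.4,0,0,0,0],[0.4,0,0,0,0],[0.4,0,0,0,0],[0.4,0,0,0,0],[0.4,0,0,0,0],[0.4,0,0,0,0],[0.4,0,0,0,0],[0.4,0,0,0,0]])

```text
clock: 16.45
ee_pos: [0.4726, -0.2448, 0.0703]
tcp_rot: [-0.742, 1.44, 0.742]
force: [0.4, -0.0, -0.5]
width: 0.0276
```

```bash
python3 look.py w11
python3 - <<'E'
from h import *
import pickle
s,p,im=pickle.load(open('w11.pkl','rb'))
c,h=disc(im,(283,217),40);x,r=circ_world(p,c,.01);print(x.round(4),r.round(4))
s1,p1,i1=pickle.load(open('w1.pkl','rb'))
e1=cv2.fitEllipse(disc(i1,(207,100))[0].astype(np.float32))[0];e2=cv2.fitEllipse(c.astype(np.float32))[0]
print(tri([(p1,e1),(p,e2)]))
print(plan(s,[*x[:2],.0135],.95)[:2])
y0,x0=220,283
cv2.imwrite('pics/w11c.png',cv2.resize(im[y0-50:y0+50,x0-60:x0+60,::-1],None,fx=5,fy=5,interpolation=cv2.INTER_CUBIC))
E
```

```text
16.45 [ 0.4726 -0.2448  0.0703] yaw 0.952 tilt [-0.  0. -1.] 0.027566278157214002 [ 0.3939502  -0.02711829 -0.48839843]
[ 0.4753 -0.2474  0.0262] 0.0019
(array([ 0.4755056 , -0.24788285,  0.00580764]), np.float64(0.0005390408335283359))
(array([ 0.0568, -0.0038, -0.0006]), np.float64(0.002))
```

View pics/w11c.png

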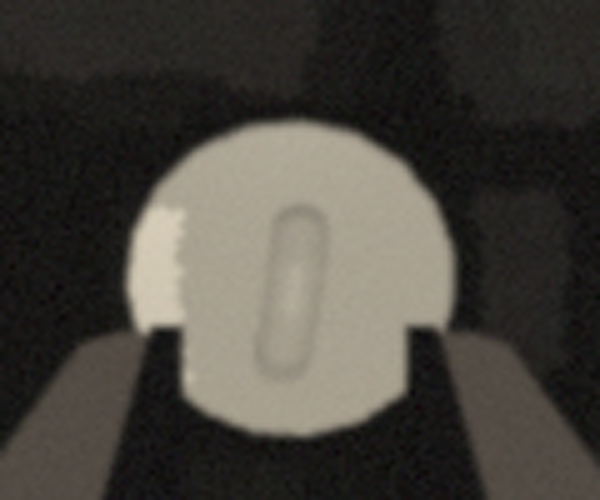

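Loop b is tilted clockwise by about 0.17 rad; I'll correct for that on the way down.

play_rows(moves=[[0.4,0.01,-0.003,-0.0003,0.1],[0.4,0.02,-0.0035,-0.0003,0.17],[0.4,0.03,-0.0035,-0.0003,0.17],[0.4,0.04,-0.0035,-0.0003,0.17],[0.4,0.048,-0.0035,-0.0003,0.17],[0.4,0.053,-0.0035,-0.0003,0.17],[0.4,0.056,-0.0035,-0.0003,0.17],[0.4,0.057,-0.0035,-0.0003,0.17],[0.4,0.057,-0.0035,-0.0003,0.17],[0.4,0.057,-0.0035,-0.0003,0.17]])

```text
clock: 17.5
ee_pos: [0.4755, -0.2472, 0.0137]
tcp_rot: [-0.612, 1.483, 0.611]
force: [-0.0, -0.0, -0.2]
width: 0.0278
```

```bash
python3 look.py w12;  python3 inhand.py w12 .0275 .0036 240
```

```text
17.5 [ 0.4755 -0.2472  0.0137] yaw 0.782 tilt [ 5.e-04 -5.e-04 -1.e+00] 0.027825204357888694 [-0.04228365 -0.04046653 -0.15618345]
```

View pics/w12_hand.png

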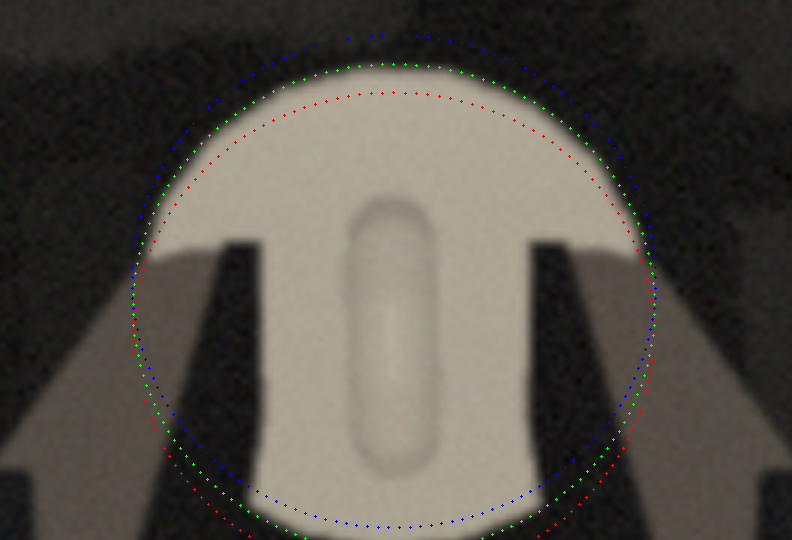

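play_rows(moves=[[1,0,0,0,0],[1,0,0,0,0],[1,0,0,0,0],[1,0,0,0,0],[1,-0.005,0,0,0],[1,-0.015,0,0,0],[1,-0.03,0,0,0],[1,-0.06,0,0,0],[1,-0.1,0,0,0],[1,-0.1,0,0,0]])

```text
clock: 18.55
ee_pos: [0.479, -0.25, 0.1208]
tcp_rot: [-0.62, 1.477, 0.602]
force: [-0.6, -1.0, 0.0]
width: 0.0086
```

```bash
python3 cru.py w7 "dict(b=(364,60))" | grep -E "b 0.045"
python3 - <<'E'
from cell import env,optics
from h import *
s=env.sense();print(plan(s,[.508,.2,.12],.78)[:2])
E
```

```text
b 0.045 [0.5076 0.285 ] 148.1 [[363.2  59.8]]
(array([-0.0026,  0.2988,  0.3378]), np.float64(0.002))
```

Run:
```python
from cell import env,optics
from h import *
s=env.sense();print(plan(s,[.5077,.2852,.12],.5)[:2])
```

```text
(array([-0.0033,  0.3594,  0.3976]), np.float64(0.282))
```

play_rows(moves=[[1,-0.003,0.03,0.033,0],[1,-0.003,0.06,0.066,0],[1,-0.003,0.09,0.1,0],[1,-0.003,0.123,0.136,0],[1,-0.003,0.156,0.173,0],[1,-0.003,0.19,0.21,0],[1,-0.003,0.223,0.247,0],[1,-0.003,0.256,0.283,0],[1,-0.003,0.286,0.316,0],[1,-0.003,0.31,0.343,0]])

```text
clock: 19.55
ee_pos: [0.4999, 0.2172, 0.1171]
tcp_rot: [-0.612, 1.482, 0.612]
force: [0.6, -0.6, -1.1]
width: 0.0083
```

```bash
python3 look.py w13
python3 - <<'E'
from cell import env,optics
from h import *
s=env.sense();print(plan(s,[.5077,.2852,.07],.78)[:2])
E
```

```text
19.55 [0.4999 0.2172 0.1171] yaw 0.783 tilt [ 1.e-03  4.e-04 -1.e+00] 0.008283434978002439 [ 0.63641735 -0.647732   -1.07946452]
(array([0.0474, 0.0395, 0.0506]), np.float64(0.005))
```

View pics/w13.png

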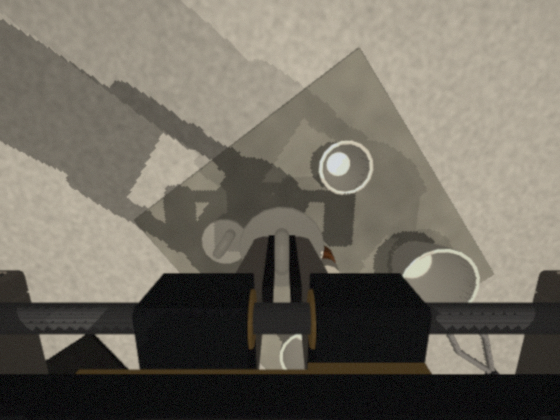

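Crucible b shows at (346,167) and lid b is steady in the hand. I'll refine the position and go over it.

```bash
python3 cru.py w13 "dict(b=(346,167),d=(441,284))" | grep -E "b 0.045|d 0.061"; python3 inhand.py w13 .0275 .0036 240
```

```text
b 0.045 [0.5073 0.2851] 148.9 [[345.6 167.5]]
d 0.061 [0.6357 0.2722] 66.5 [[438.7 286.5]]
```

View pics/w13_hand.png

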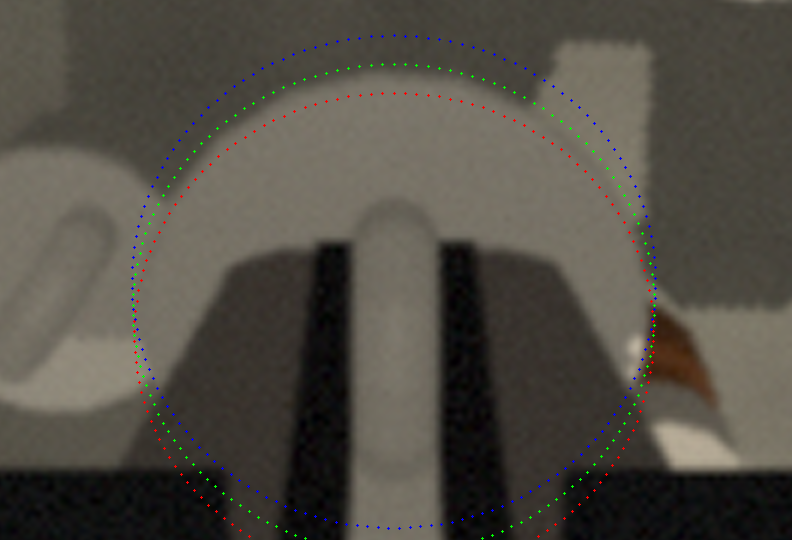

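play_rows(moves=[[1,0,0.014,0.018,0],[1,0,0.028,0.036,0],[1,0.005,0.0395,0.0505,0],[1,0.015,0.0395,0.0505,0],[1,0.03,0.0395,0.0505,0],[1,0.042,0.0395,0.0505,0],[1,0.05,0.0395,0.0505,0],[1,0.05,0.0395,0.0505,0],[1,0.05,0.0395,0.0505,0],[1,0.05,0.0395,0.0505,0]])

```text
clock: 20.6
ee_pos: [0.5088, 0.2782, 0.067]
tcp_rot: [-0.611, 1.482, 0.611]
force: [0.0, 0.3, -0.2]
width: 0.0087
```

Run:
```python
from cell import env,optics
from h import *
s=env.sense();print(s['ee_pos'],plan(s,[.507,.2856,.0545],.78)[:2])
```

```text
[0.50877406 0.27821617 0.0669971 ] (array([0.0125, 0.0065, 0.0039]), np.float64(0.002))
```

play_rows(moves=[[1,0,0.0035,0.002,0],[1,0,0.0065,0.004,0],[1,0.003,0.0065,0.004,0],[1,0.006,0.0065,0.004,0],[1,0.009,0.0065,0.004,0],[1,0.011,0.0065,0.004,0],[1,0.012,0.0065,0.004,0],[1,0.012,0.0065,0.004,0],[1,0.012,0.0065,0.004,0],[1,0.012,0.0065,0.004,0]])

```text
clock: 21.6
ee_pos: [0.5066, 0.2857, 0.0545]
tcp_rot: [-0.611, 1.483, 0.611]
force: [0.2, -0.3, 0.0]
width: 0.0083
```

Run:
```python
from cell import env,optics
from h import *
s=env.sense();print(s['force'],plan(s,[.507,.2856,.0525],.78)[:2])
```

```text
[ 0.15689647 -0.32566793  0.02157382] (array([ 0.002 , -0.0004,  0.0002]), np.float64(0.002))
```

play_rows(moves=[[1,0.0007,0,0,0],[1,0.0013,0,0,0],[1,0.0018,0,0,0],[1,0.0022,0,0,0],[1,0.0025,0,0,0],[1,0.0025,0,0,0],[1,0.0025,0,0,0],[1,0.0025,0,0,0],[1,0.0025,0,0,0],[1,0.0025,0,0,0]])

```text
clock: 22.6
ee_pos: [0.5066, 0.2858, 0.0521]
tcp_rot: [-0.611, 1.483, 0.611]
force: [-0.8, -0.6, 3.9]
width: 0.0084
```

Contact at 3.9 N, z 0.0521. Releasing.

play_rows(moves=[[0.45,-0.0003,0,0,0],[0.45,-0.0003,0,0,0],[0.45,-0.0003,0,0,0],[0.45,-0.0003,0,0,0],[0.45,-0.0003,0,0,0],[0.4,-0.01,0,0,0],[0.4,-0.03,0,0,0],[0.4,-0.05,0,0,0],[0.4,-0.07,-0.03,0,0],[0.4,-0.08,-0.06,-0.02,0]])

```text
clock: 23.6
ee_pos: [0.537, 0.2299, 0.1352]
tcp_rot: [-0.614, 1.477, 0.612]
force: [0.2, -1.2, 0.2]
width: 0.0275
```

```bash
python3 look.py w14;python3 - <<'E'
from cell import env
from h import *
import pickle
s,p,im=pickle.load(open('w14.pkl','rb'))
u=proj(p,[.5075,.285,.049])[0];print(u)
for t in(100,130,150,170):
    c,h=disc(im,u,45,t);x,r=circ_world(p,c,.049);print(t,x.round(4),r.round(4))
s=env.sense();print(plan(s,[.623,-.15,.08],.43)[:2])
E
```

```text
23.6 [0.537  0.2299 0.1352] yaw 0.785 tilt [ 0.0055  0.0014 -1.    ] 0.02753843561843975 [ 0.24284327 -1.18681503  0.22975277]
[301.82028735 145.49913598]
100 [0.5053 0.2879 0.0398] 0.0052
130 [0.5075 0.2848 0.0268] 0.0003
150 [0.5073 0.2848 0.0264] 0.0002
170 [0.5073 0.2847 0.0261] 0.0003
(array([ 0.0576, -0.3251, -0.2037]), np.float64(0.351))
```

View pics/w14.png

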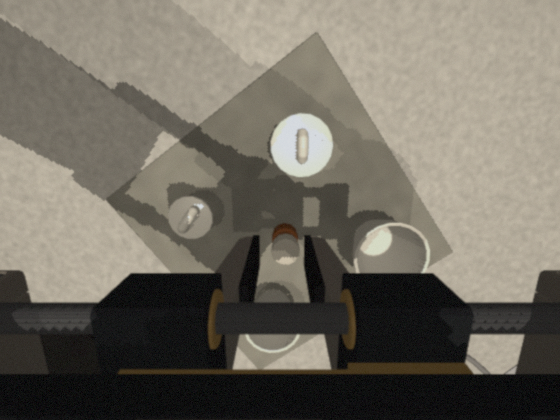

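Lid b is centred within about 0.5 mm at (302,145), and the vial stands at (286,245). Next is lid c.

play_rows(moves=[[0.4,0,-0.04,-0.025,0],[0.4,0,-0.08,-0.05,0.1],[0.4,0,-0.12,-0.075,0.2],[0.4,0,-0.16,-0.1,0.3],[0.4,0,-0.2,-0.125,0.35],[0.4,0,-0.24,-0.15,0.35],[0.4,0.01,-0.28,-0.175,0.35],[0.4,0.03,-0.32,-0.2,0.35],[0.4,0.055,-0.325,-0.204,0.35],[0.4,0.06,-0.325,-0.204,0.35]])

```text
clock: 24.65
ee_pos: [0.6168, -0.1463, 0.069]
tcp_rot: [-0.334, 1.549, 0.339]
force: [-1.1, 0.2, 0.1]
width: 0.0277
```

play_rows(moves=[[0.4,0,0,0,0],[0.4,0,0,0,0],[0.4,0,0,0,0],[0.4,0,0,0,0],[0.4,0,0,0,0],[0.4,0,0,0,0],[0.4,0,0,0,0],[0.4,0,0,0,0],[0.4,0,0,0,0],[0.4,0,0,0,0]])

```text
clock: 25.65
ee_pos: [0.6187, -0.1453, 0.0718]
tcp_rot: [-0.339, 1.544, 0.339]
force: [-1.2, 0.5, -0.3]
width: 0.0273
```

```bash
python3 look.py w15
python3 - <<'E'
from h import *
import pickle
s,p,im=pickle.load(open('w15.pkl','rb'))
c,h=disc(im,(283,215),55);x,r=circ_world(p,c,.01);print(x.round(4),r.round(4))
print(plan(s,[.6232,-.1496,.0135],.43)[:2])
cv2.imwrite('pics/w15c.png',cv2.resize(im[160:280,203:363,::-1],None,fx=5,fy=5,interpolation=cv2.INTER_CUBIC))
E
```

```text
25.65 [ 0.6187 -0.1453  0.0718] yaw 0.432 tilt [-1.e-04  0.e+00 -1.e+00] 0.027348339610961676 [-1.16572637  0.53821142 -0.3273344 ]
[ 0.6228 -0.1488  0.0319] 0.0042
(array([ 0.0583, -0.0057,  0.0023]), np.float64(0.002))
```

View pics/w15c.png

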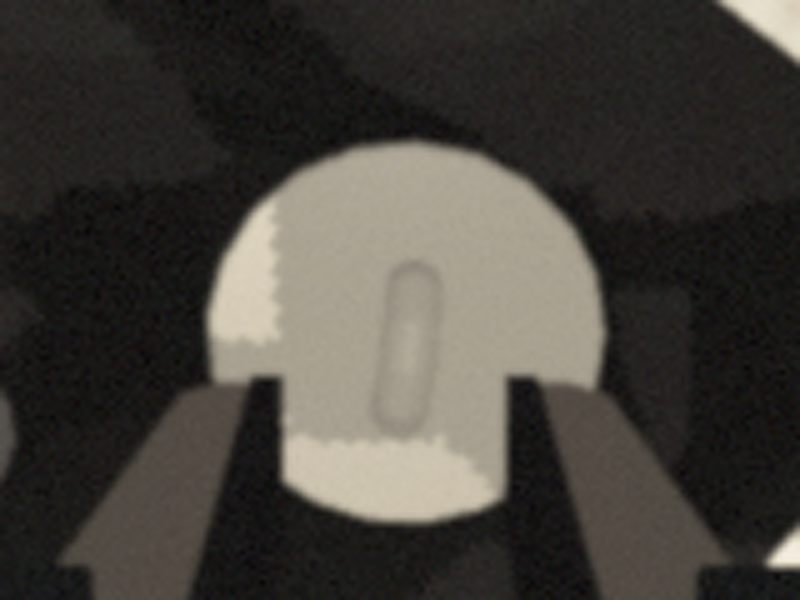

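Run:
```python
from h import *
import pickle
s,p,im=pickle.load(open('w15.pkl','rb'))
c,h=disc(im,(283,215),55);c=c[c[:,1]<233];x,r=circ_world(p,c,.01);print(x.round(4),r.round(4),onplane(p,(284,226),.01))
print(plan(s,[*x[:2],.0135],.342)[:2])
s1,p1,i1=pickle.load(open('w1.pkl','rb'))
print(tri([(p1,proj(p1,[.6232,-.1498,.01])[0]),(p,proj(p,[*x[:2],.01])[0])]))
```

```text
[ 0.623  -0.1491  0.0323] 0.0003 [ 0.62286238 -0.14815398  0.01      ]
(array([ 0.0583, -0.0052,  0.0023]), np.float64(0.09))
(array([ 0.62341474, -0.14967192,  0.00811062]), np.float64(0.00025393489469721626))
```

play_rows(moves=[[0.4,0.01,-0.003,0.0015,0.05],[0.4,0.02,-0.005,0.0023,0.09],[0.4,0.03,-0.005,0.0023,0.09],[0.4,0.04,-0.005,0.0023,0.09],[0.4,0.048,-0.005,0.0023,0.09],[0.4,0.054,-0.005,0.0023,0.09],[0.4,0.057,-0.005,0.0023,0.09],[0.4,0.058,-0.005,0.0023,0.09],[0.4,0.058,-0.005,0.0023,0.09],[0.4,0.058,-0.005,0.0023,0.09]])

```text
clock: 26.7
ee_pos: [0.6233, -0.149, 0.0143]
tcp_rot: [-0.269, 1.553, 0.268]
force: [-0.8, -0.2, 0.1]
width: 0.0276
```

```bash
python3 look.py w16;  python3 inhand.py w16 .0335 .0036 240
```

```text
26.7 [ 0.6233 -0.149   0.0143] yaw 0.342 tilt [ 7.e-04 -3.e-04 -1.e+00] 0.027550818581114158 [-0.76433794 -0.22525043  0.11458131]
```

View pics/w16_hand.png

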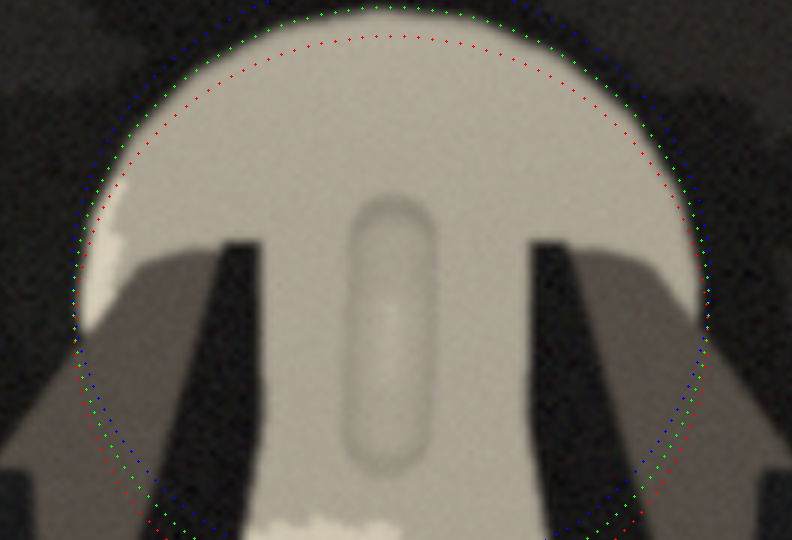

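play_rows(moves=[[1,0,0,0,0.02],[1,0,0,0,0.02],[1,0,0,0,0.02],[1,0,0,0,0.02],[1,-0.005,0,0,0.02],[1,-0.015,0,0,0.02],[1,-0.03,0,0,0.02],[1,-0.06,0,0,0.02],[1,-0.1,0,0,0.02],[1,-0.12,0,0,0.02]], newtons=20)

```text
clock: 27.75
ee_pos: [0.6251, -0.1497, 0.1395]
tcp_rot: [-0.256, 1.55, 0.25]
force: [1.0, -0.5, -0.2]
width: 0.0085
```

```bash
python3 look.py w17;  python3 inhand.py w17 .0335 .0036 240;python3 - <<'E'
from cell import env
from h import *
s=env.sense();print(plan(s,[.62,.08,.135],.32)[:2])
E
```

```text
27.75 [ 0.6251 -0.1497  0.1395] yaw 0.322 tilt [ 0.0064 -0.0028 -1.    ] 0.008520889935799705 [ 0.99404993 -0.46987953 -0.17183819]
(array([0.0063, 0.2207, 0.0666]), np.float64(0.002))
```

View pics/w17_hand.png

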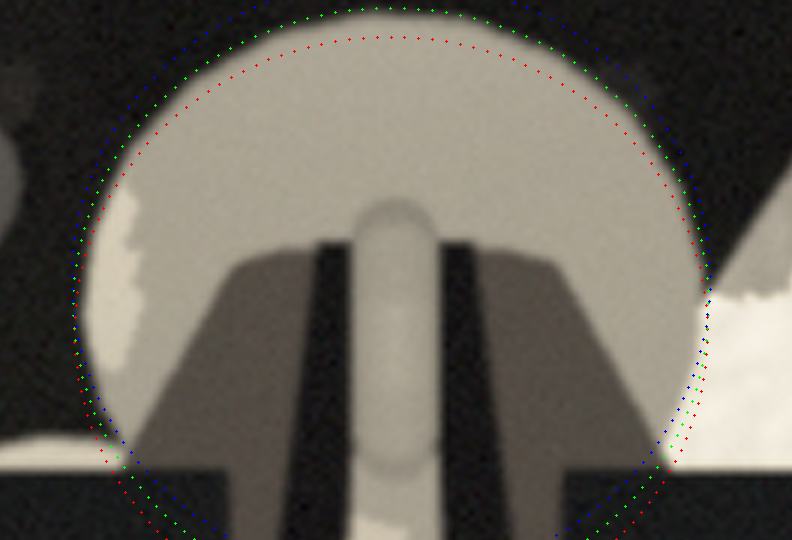

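Run:
```python
from cell import env
from h import *
s=env.sense();print(plan(s,[.6145,.1398,.09],.32)[:2])
```

```text
(array([0.051 , 0.2795, 0.08  ]), np.float64(0.002))
```

play_rows(moves=[[1,0,0.03,0.009,0],[1,0,0.07,0.02,0],[1,0,0.11,0.031,0],[1,0,0.15,0.043,0],[1,0,0.19,0.054,0],[1,0,0.23,0.066,0],[1,0,0.26,0.075,0],[1,0.015,0.2795,0.08,0],[1,0.035,0.2795,0.08,0],[1,0.05,0.2795,0.08,0]])

```text
clock: 28.8
ee_pos: [0.6098, 0.1423, 0.0828]
tcp_rot: [-0.254, 1.557, 0.254]
force: [0.4, -0.7, -0.8]
width: 0.0082
```

Run:
```python
from cell import env
from h import *
s=env.sense();print(plan(s,[.6145,.1398,.064],.32)[:2])
```

```text
(array([ 0.0188, -0.0039,  0.0037]), np.float64(0.003))
```

play_rows(moves=[[1,0,0,0,0],[1,0.003,0,0,0],[1,0.006,0,0,0],[1,0.009,0,0,0],[1,0.012,0,0,0],[1,0.012,0,0,0],[1,0.012,0,0,0],[1,0.012,0,0,0],[1,0.012,0,0,0],[1,0.012,0,0,0]])

```text
clock: 29.8
ee_pos: [0.6105, 0.1416, 0.072]
tcp_rot: [-0.253, 1.556, 0.253]
force: [0.8, 0.0, -0.7]
width: 0.0085
```

Run:
```python
from cell import env
from h import *
s=env.sense();print(plan(s,[.6145,.1398,.063],.32)[:2])
```

```text
(array([ 0.009 , -0.0029,  0.0032]), np.float64(0.002))
```

play_rows(moves=[[1,0,-0.0015,0.0015,0],[1,0,-0.003,0.003,0],[1,0.002,-0.003,0.003,0],[1,0.004,-0.003,0.003,0],[1,0.006,-0.003,0.003,0],[1,0.008,-0.003,0.003,0],[1,0.009,-0.003,0.003,0],[1,0.009,-0.003,0.003,0],[1,0.009,-0.003,0.003,0],[1,0.009,-0.003,0.003,0]])

```text
clock: 30.8
ee_pos: [0.6143, 0.1397, 0.063]
tcp_rot: [-0.253, 1.556, 0.253]
force: [-0.3, -0.3, -0.1]
width: 0.0082
```

Run:
```python
from cell import env
from h import *
s=env.sense();print(s['force'],plan(s,[.6145,.1398,.0610],.32)[:2])
```

```text
[-0.31738602 -0.33694635 -0.07428272] (array([0.002 , 0.0001, 0.0002]), np.float64(0.002))
```

play_rows(moves=[[1,0.0007,0,0,0],[1,0.0013,0,0,0],[1,0.0018,0,0,0],[1,0.0022,0,0,0],[1,0.0025,0,0,0],[1,0.0025,0,0,0],[1,0.0025,0,0,0],[1,0.0025,0,0,0],[1,0.0025,0,0,0],[1,0.0025,0,0,0]])

```text
clock: 31.8
ee_pos: [0.6144, 0.1397, 0.0606]
tcp_rot: [-0.253, 1.556, 0.253]
force: [-1.8, -0.5, 3.8]
width: 0.0086
```

Contact at 3.8 N, z 0.0606, as expected. Releasing.

play_rows(moves=[[0.45,-0.0003,0,0,0],[0.45,-0.0003,0,0,0],[0.45,-0.0003,0,0,0],[0.45,-0.0003,0,0,0],[0.45,-0.0003,0,0,0],[0.4,-0.01,0,0,0],[0.4,-0.03,0,0,0],[0.4,-0.05,0,0,0],[0.4,-0.07,-0.03,0,0],[0.4,-0.08,-0.07,0,0]])

```text
clock: 32.8
ee_pos: [0.6375, 0.074, 0.1436]
tcp_rot: [-0.255, 1.552, 0.255]
force: [1.2, -0.4, 0.3]
width: 0.0276
```

```bash
python3 look.py w18;python3 - <<'E'
from cell import env
from h import *
import pickle
s,p,im=pickle.load(open('w18.pkl','rb'))
u=proj(p,[.6147,.1393,.057])[0];print(u)
for t in(130,150,170):
    c,h=disc(im,u,55,t);x,r=circ_world(p,c,.057);print(t,x.round(4),r.round(4))
s=env.sense();print(plan(s,[.603,-.279,.08],1.75)[:2])
E
python3 cru.py w18 "dict(d=tuple(map(float,'400 80'.split())))" >/dev/null
```

```text
32.8 [0.6375 0.074  0.1436] yaw 0.325 tilt [ 3.9e-03  1.0e-04 -1.0e+00] 0.027570029131203818 [ 1.18159941 -0.3790256   0.2590998 ]
[279.52308264 134.66591369]
130 [0.6149 0.1386 0.0328] 0.0003
150 [0.6149 0.1386 0.0323] 0.0003
170 [0.6146 0.1392 0.0059] 0.0023
(array([ 0.0663, -0.316 , -0.1447]), np.float64(-1.43))
```

View pics/w18.png

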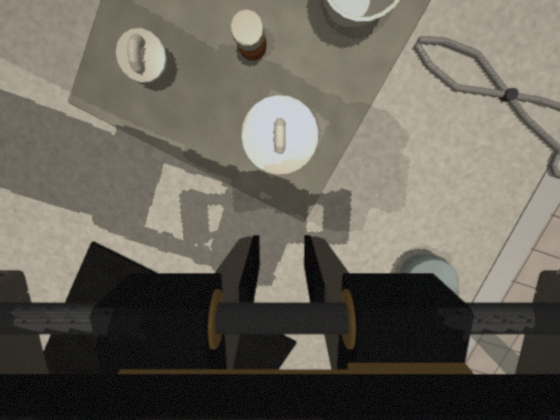

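Lid c is centred within about 0.7 mm at (280,134). Next is lid d.

play_rows(moves=[[0.4,0,-0.035,-0.016,-0.14],[0.4,0,-0.07,-0.032,-0.28],[0.4,0,-0.105,-0.048,-0.42],[0.4,0,-0.14,-0.064,-0.56],[0.4,0,-0.175,-0.08,-0.7],[0.4,0,-0.21,-0.096,-0.84],[0.4,0,-0.245,-0.112,-0.98],[0.4,0,-0.28,-0.128,-1.12],[0.4,0,-0.316,-0.145,-1.26],[0.4,0,-0.316,-0.145,-1.4]])

```text
clock: 33.85
ee_pos: [0.5979, -0.2776, 0.1411]
tcp_rot: [-1.322, 1.135, 1.318]
force: [-0.1, 1.5, -0.5]
width: 0.0275
```

Run:
```python
from cell import env
from h import *
s=env.sense();print(plan(s,[.603,-.279,.08],1.75)[:2])
```

```text
(array([ 0.0611, -0.0048, -0.002 ]), np.float64(-0.027))
```

play_rows(moves=[[0.4,0.02,0,0,-0.03],[0.4,0.04,0,0,-0.03],[0.4,0.055,0,0,-0.03],[0.4,0.06,0,0,-0.03],[0.4,0.06,0,0,-0.03],[0.4,0.06,0,0,-0.03],[0.4,0.06,0,0,-0.03],[0.4,0.06,0,0,-0.03],[0.4,0.06,0,0,-0.03],[0.4,0.06,0,0,-0.03]])

```text
clock: 34.85
ee_pos: [0.5989, -0.2724, 0.0806]
tcp_rot: [-1.342, 1.118, 1.341]
force: [0.2, 0.4, -1.9]
width: 0.0276
```

```bash
python3 look.py w19
python3 - <<'E'
from h import *
import pickle
s,p,im=pickle.load(open('w19.pkl','rb'))
c,h=disc(im,(283,215),60);c=c[c[:,1]<232];x,r=circ_world(p,c,.01);print(x.round(4),r.round(4))
print(plan(s,[*x[:2],.0135],1.75)[:2])
cv2.imwrite('pics/w19c.png',cv2.resize(im[160:280,203:363,::-1],None,fx=5,fy=5,interpolation=cv2.INTER_CUBIC))
s1,p1,i1=pickle.load(open('w1.pkl','rb'))
print(tri([(p1,proj(p1,[.6026,-.2789,.01])[0]),(p,proj(p,[*x[:2],.01])[0])]))
E
```

```text
34.85 [ 0.5989 -0.2724  0.0806] yaw 1.752 tilt [ 3.e-04 -3.e-04 -1.e+00] 0.02763461954505522 [ 0.1513483   0.36702345 -1.88377098]
[ 0.6014 -0.2797  0.0382] 0.0003
(array([ 0.0671, -0.0011, -0.0076]), np.float64(0.002))
(array([ 0.60283167, -0.27977133,  0.00626958]), np.float64(0.0005383568072312555))
```

View pics/w19c.png

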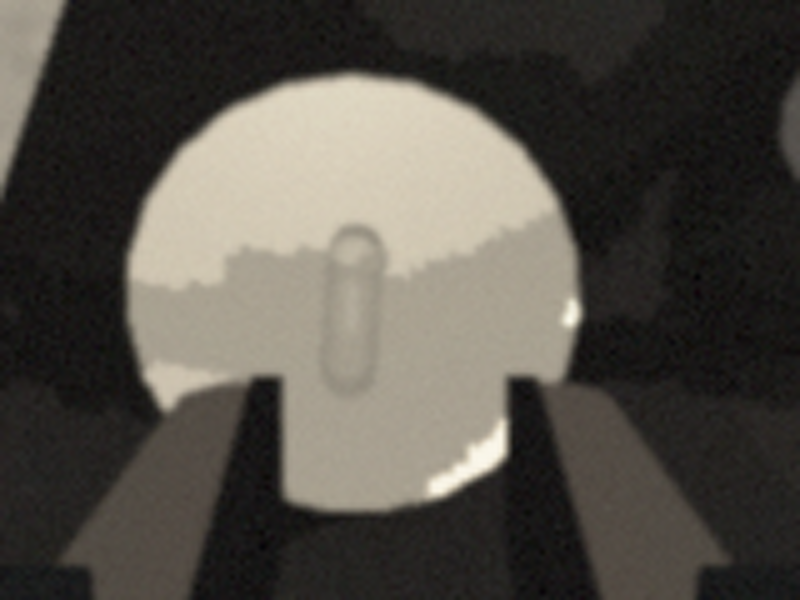

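play_rows(moves=[[0.4,0,-0.0018,-0.004,0.04],[0.4,0.01,-0.0018,-0.0073,0.04],[0.4,0.025,-0.0018,-0.0073,0.04],[0.4,0.04,-0.0018,-0.0073,0.04],[0.4,0.052,-0.0018,-0.0073,0.04],[0.4,0.06,-0.0018,-0.0073,0.04],[0.4,0.065,-0.0018,-0.0073,0.04],[0.4,0.067,-0.0018,-0.0073,0.04],[0.4,0.067,-0.0018,-0.0073,0.04],[0.4,0.067,-0.0018,-0.0073,0.04]])

```text
clock: 35.9
ee_pos: [0.6024, -0.2796, 0.0141]
tcp_rot: [-1.314, 1.139, 1.311]
force: [0.7, 0.4, -0.2]
width: 0.0278
```

```bash
python3 look.py w20;  python3 inhand.py w20 .0395 .0036 235
```

```text
35.9 [ 0.6024 -0.2796  0.0141] yaw 1.712 tilt [ 1.1e-03 -8.0e-04 -1.0e+00] 0.027849235262898658 [ 0.65589291  0.37696353 -0.20384145]
```

View pics/w20_hand.png

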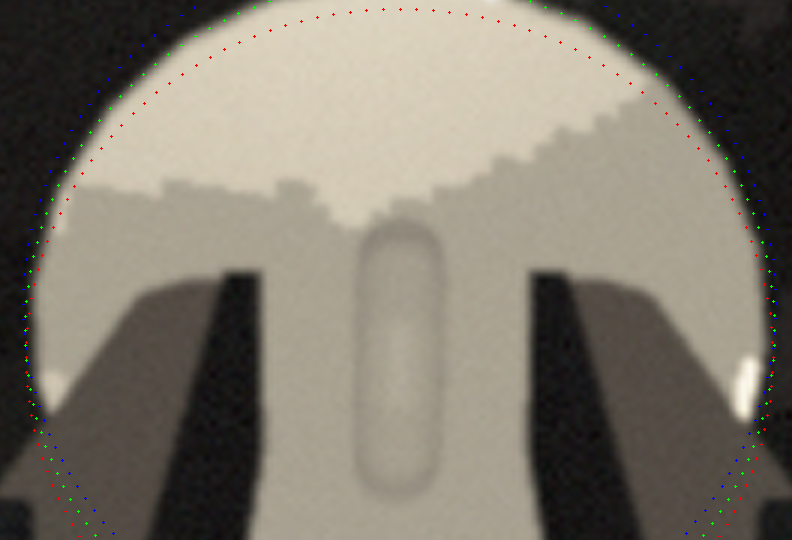

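play_rows(moves=[[1,0,0,0,0.01],[1,0,0,0,0.01],[1,0,0,0,0.01],[1,0,0,0,0.01],[1,-0.005,0,0,0.01],[1,-0.015,0,0,0.01],[1,-0.03,0,0,0.01],[1,-0.06,0,0,0.01],[1,-0.1,0,0,0.01],[1,-0.13,0,0,0.01]], newtons=25)

```text
clock: 36.95
ee_pos: [0.6028, -0.2798, 0.1475]
tcp_rot: [-1.308, 1.144, 1.302]
force: [0.5, 0.2, -0.6]
width: 0.0085
```

```bash
python3 look.py w21;  python3 inhand.py w21 .0395 .0036 235;python3 - <<'E'
from cell import env
from h import *
s=env.sense();print(plan(s,[.63,.19,.145],.85)[:2])
E
```

```text
36.95 [ 0.6028 -0.2798  0.1475] yaw 1.702 tilt [ 0.0031 -0.0022 -1.    ] 0.008453761364321338 [ 0.52079464  0.1735442  -0.64126065]
(array([ 0.0054, -0.0861,  0.4643]), np.float64(0.852))
```

View pics/w21_hand.png

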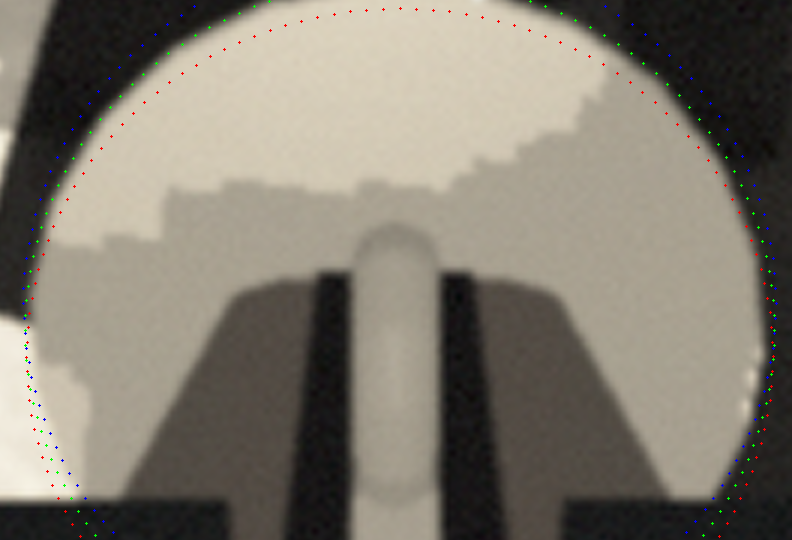

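Run:
```python
from cell import env
from h import *
s=env.sense();print(plan(s,[.6354,.2721,.145],1.70)[:2])
```

```text
(array([ 0.0048, -0.1022,  0.545 ]), np.float64(0.002))
```

play_rows(moves=[[1,0.004,-0.006,0.03,0],[1,0.004,-0.013,0.07,0],[1,0.004,-0.021,0.112,0],[1,0.004,-0.029,0.155,0],[1,0.004,-0.037,0.198,0],[1,0.004,-0.045,0.24,0],[1,0.004,-0.053,0.283,0],[1,0.004,-0.061,0.326,0],[1,0.004,-0.069,0.368,0],[1,0.004,-0.077,0.41,0]])

```text
clock: 38.0
ee_pos: [0.6248, 0.1391, 0.1405]
tcp_rot: [-1.306, 1.143, 1.304]
force: [0.1, 0.2, -1.1]
width: 0.0086
```

play_rows(moves=[[1,0,-0.008,0.04,0],[1,0,-0.015,0.08,0],[1,0,-0.021,0.11,0],[1,0,-0.025,0.13,0],[1,0,-0.025,0.135,0],[1,0.015,-0.025,0.135,0],[1,0.03,-0.025,0.135,0],[1,0.045,-0.025,0.135,0],[1,0.05,-0.025,0.135,0],[1,0.05,-0.025,0.135,0]])

```text
clock: 39.0
ee_pos: [0.6306, 0.2734, 0.0872]
tcp_rot: [-1.303, 1.148, 1.307]
force: [0.2, -0.1, -1.4]
width: 0.0085
```

```bash
python3 look.py w22
python3 - <<'E'
from cell import env
from h import *
s=env.sense();print(plan(s,[.6354,.2721,.075],1.70)[:2])
E
```

```text
39.0 [0.6306 0.2734 0.0872] yaw 1.701 tilt [-3.4e-03 -9.0e-04 -1.0e+00] 0.008505397752816666 [ 0.19418449 -0.11189011 -1.41125655]
(array([ 0.0135, -0.0037, -0.0022]), np.float64(0.001))
```

View pics/w22.png

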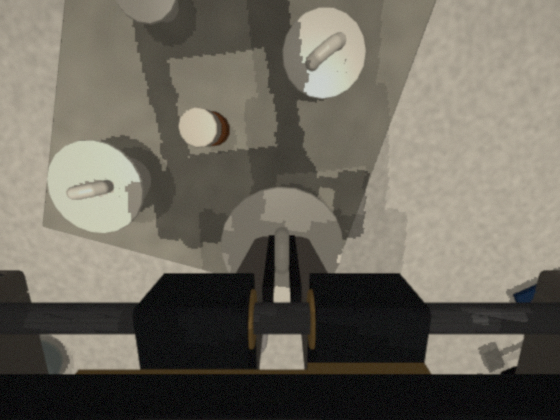

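The three lidded crucibles and the vial (203,127) stand undisturbed. Lid d is held over crucible d.

play_rows(moves=[[1,0,0,0,0],[1,0.002,-0.002,-0.001,0],[1,0.004,-0.002,-0.001,0],[1,0.007,-0.002,-0.001,0],[1,0.007,-0.002,-0.001,0],[1,0.007,-0.002,-0.001,0],[1,0.007,-0.002,-0.001,0],[1,0.007,-0.002,-0.001,0],[1,0.007,-0.002,-0.001,0],[1,0.007,-0.002,-0.001,0]])

```text
clock: 40.05
ee_pos: [0.6339, 0.2737, 0.0824]
tcp_rot: [-1.305, 1.144, 1.305]
force: [0.1, 0.2, -0.9]
width: 0.0083
```

Run:
```python
from cell import env
from h import *
s=env.sense();print(s['ee_pos'],plan(s,[.6354,.2721,.071],1.70)[:2])
```

```text
[0.6338659  0.27371778 0.08237392] (array([ 0.0114, -0.0013, -0.0018]), np.float64(0.002))
```

play_rows(moves=[[1,0,-0.0013,-0.0017,0],[1,0.002,-0.0013,-0.0017,0],[1,0.005,-0.0013,-0.0017,0],[1,0.008,-0.0013,-0.0017,0],[1,0.01,-0.0013,-0.0017,0],[1,0.0112,-0.0013,-0.0017,0],[1,0.0112,-0.0013,-0.0017,0],[1,0.0112,-0.0013,-0.0017,0],[1,0.0112,-0.0013,-0.0017,0],[1,0.0112,-0.0013,-0.0017,0]])

```text
clock: 41.05
ee_pos: [0.6355, 0.2722, 0.0713]
tcp_rot: [-1.305, 1.144, 1.305]
force: [-0.3, -0.1, -0.2]
width: 0.0083
```

Run:
```python
from cell import env
from h import *
s=env.sense();print(s['ee_pos'],s['force'],plan(s,[.6354,.2721,.069],1.70)[:2])
```

```text
[0.63546183 0.27219072 0.07129384] [-0.27606133 -0.12382456 -0.15069554] (array([ 0.0023,  0.0001, -0.0001]), np.float64(0.002))
```

play_rows(moves=[[1,0.0007,0,0,0],[1,0.0014,0,0,0],[1,0.002,0,0,0],[1,0.0025,0,0,0],[1,0.0028,0,0,0],[1,0.0028,0,0,0],[1,0.0028,0,0,0],[1,0.0028,0,0,0],[1,0.0028,0,0,0],[1,0.0028,0,0,0]])

```text
clock: 42.05
ee_pos: [0.6354, 0.2722, 0.0683]
tcp_rot: [-1.305, 1.144, 1.305]
force: [0.5, 0.0, -1.1]
width: 0.0083
```

Not in contact yet. Lowering a little further.

play_rows(moves=[[1,0.0003,0,0,0],[1,0.0006,0,0,0],[1,0.0006,0,0,0],[1,0.0006,0,0,0],[1,0.0006,0,0,0],[1,0.0006,0,0,0],[1,0.0006,0,0,0],[1,0.0006,0,0,0],[1,0.0006,0,0,0],[1,0.0006,0,0,0]])

```text
clock: 43.05
ee_pos: [0.6356, 0.2722, 0.0682]
tcp_rot: [-1.305, 1.144, 1.305]
force: [-2.1, -0.9, 4.5]
width: 0.0082
```

Contact at 4.5 N. Releasing.

play_rows(moves=[[0.45,-0.0003,0,0,0],[0.45,-0.0003,0,0,0],[0.45,-0.0003,0,0,0],[0.45,-0.0003,0,0,0],[0.45,-0.0003,0,0,0],[0.4,-0.01,0,0,0],[0.4,-0.03,0,0,0],[0.4,-0.06,0,0,0],[0.4,-0.1,-0.03,0,0],[0.4,-0.13,-0.07,0,0]])

```text
clock: 44.05
ee_pos: [0.7047, 0.2818, 0.2014]
tcp_rot: [-1.306, 1.142, 1.305]
force: [1.8, 0.0, 1.0]
width: 0.0273
```

```bash
python3 look.py w23;python3 - <<'E'
from cell import env,optics
from h import *
import pickle
s,p,im=pickle.load(open('w23.pkl','rb'))
for k,c0,z in(('a',(.4809,.1643),.041),('b',(.508,.285),.049),('c',(.6147,.1393),.057),('d',(.6359,.2722),.065)):
  u=proj(p,[*c0,z])[0]
  for t in(125,140,160):
    try:
      c,h=disc(im,u,60,t);x,r=circ_world(p,c,z);print(k,u.round(0),t,x.round(4),r.round(4))
    except Exception as e: print(k,e)
for n in('top','scene'): cv2.imwrite(f'pics/{n}1.png',optics.snapshot(n)[:,:,::-1])
E
```

```text
44.05 [0.7047 0.2818 0.2014] yaw 1.703 tilt [ 1.5e-03  5.0e-04 -1.0e+00] 0.02732040927156624 [1.75311035 0.0224155  1.04104835]
a min() iterable argument is empty
a min() iterable argument is empty
a min() iterable argument is empty
b [312.  -1.] 125 [0.5174 0.2879 0.0189] 0.006
b [312.  -1.] 140 [0.5181 0.288  0.018 ] 0.006
b [312.  -1.] 160 [0.5167 0.2875 0.0185] 0.0055
c [153.  95.] 125 [0.6153 0.1384 0.0324] 0.0007
c [153.  95.] 140 [0.6156 0.1371 0.0307] 0.0034
c [153.  95.] 160 [0.6157 0.1371 0.0299] 0.0035
d [281. 134.] 125 [0.628  0.2932 0.0205] 0.0073
d [281. 134.] 140 [0.6275 0.2937 0.0195] 0.0073
d [281. 134.] 160 [0.628  0.294  0.0192] 0.0072
```

View pics/w23.png

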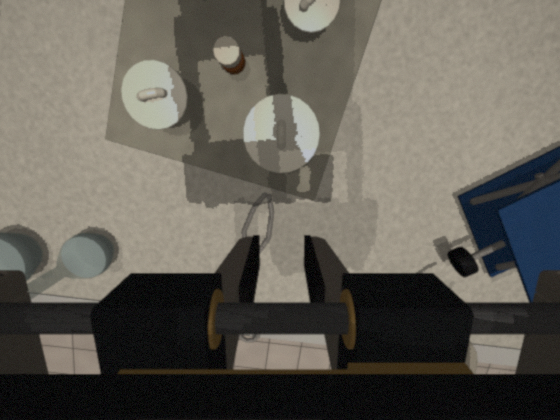

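View pics/scene1.png

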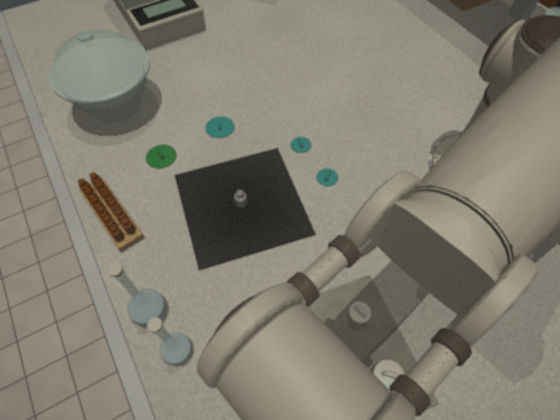

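All the lids are off the black mat and the weight has not moved. The shadow across lid d breaks the threshold fit, so I'll check it by overlay.

Run:
```python
from h import *
import pickle
s,p,im=pickle.load(open('w23.pkl','rb'))
f=5;z=.065
for t in(90,100,108,115):
    c,h=disc(im,(281,134),50,t);x,r=circ_world(p,h,z);print(t,x.round(4),r.round(4))
im2=cv2.resize(im,None,fx=f,fy=f,interpolation=cv2.INTER_CUBIC);th=np.linspace(0,6.28,200)
for c0,z,R in(((.6359,.2722),.065,.0395),((.6147,.1393),.057,.0335)):
  for q in proj(p,np.c_[c0[0]+R*np.cos(th),c0[1]+R*np.sin(th),0*th+z]): cv2.circle(im2,tuple(int(round(v*f+2)) for v in q),1,(255,0,0),-1)
cv2.imwrite('pics/w23o.png',im2[80*f:185*f,205*f:355*f,::-1])
```

```text
90 [0.6286 0.2872 0.0551] 0.0099
100 [0.6413 0.2658 0.0479] 0.0071
108 [0.635  0.2746 0.037 ] 0.0048
115 [0.6351 0.2741 0.037 ] 0.0041
```

View pics/w23o.png

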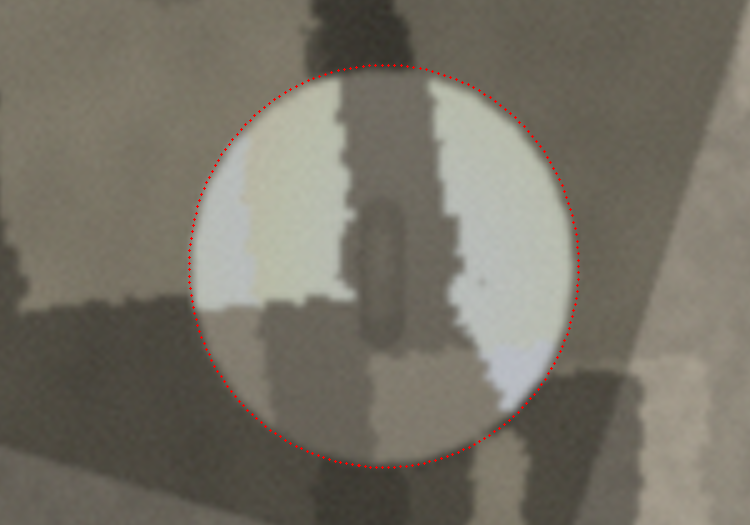

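View pics/top1.png

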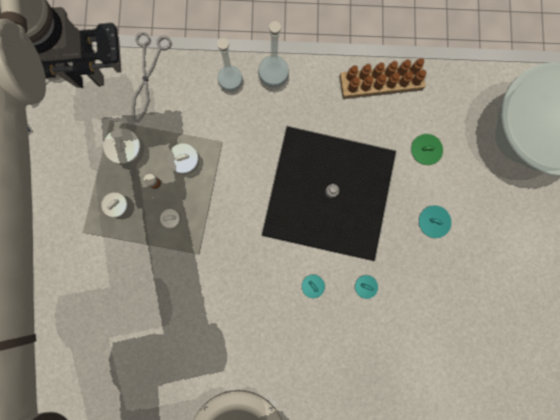

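In the top view all four crucibles are covered where they stood: (122,146), (183,158), (115,205) and (170,219). The vial (152,181), the weight (332,190) and the decoys have not moved, and the arm is clear.

```bash
python3 -c "
from cell import env
print(env.sense()['clock']);print(env.sign_off())"
```

```text
44.2
the job is handed in; nothing more can be done
None
```

All four lids are on their own crucibles. Each was set down until contact showed on the force reading (about 4–6 N), then released. I handed the job in at 44.2 s with the arm clear of everything.

- **Centring:** lids a, b and c measured within about 0.2, 0.5 and 0.7 mm of their mouth centres just after release. For lid d, shadows broke the automatic circle fit. I checked it instead by overlaying the expected outline, which matched to about 1 mm.
- **Last pictures:** the top view shows all four crucibles covered in their places, and the vial, the weight and the coloured look-alikes unmoved.
- **Disagreement:** the triangulated heights came out up to 4 mm lower than the text gives. The contact heights were within about 1 mm of it.

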